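Pick the buried carton for a customer's collection order

TASK

Make up the collection order: lift the small packs and the cover carton off the stack and set them aside, then lay the ordered carton flat in the wooden tray and stand the round canister upright in the tray with it. Put the cover carton back squarely along the middle of the base carton, and stand every small pack upright on top of it again. Only when all that is in place, turn the indicator wheel so that the pointer on its far rim points straight at the upright ready tab; leave the other goods on the counter where they are.

Things in the scene. Friction and masses are not known exactly. Their poses are not given: they have to be found in the camera images.
- base_carton: brown carton at the foot of the stack, 240 mm long (x) by 110 mm wide (y), 60 mm high, fixed to the counter; origin at the centre of its underside, z up; its length runs roughly left to right as the robot sees it. The counter between it and the robot is clear, apart from the canister, for setting things aside
- ordered_carton: the ordered carton: the long low brown carton directly on the base carton and under the cover carton, 200 mm long (x), 62 mm wide (y), 50 mm high; origin at the centre of its underside, z up; about 0.25 kg, loose
- cover_carton: the cover carton: brown carton with a pale label, lying on the ordered carton, 180 mm long (x), 62 mm wide (y), 60 mm high; origin at the centre of its underside, z up; about 0.22 kg, loose
- pack1: one of up to three alike small pale packs standing upright in a row on the cover carton, 46 mm (its x) by 52 mm (its y), 75 mm tall; origin at the centre of its underside, z up. The packs' 52 mm sides face across the stack, so grip them across y. One or two of the three are present; the state gives None for the absent ones.
- pack2: one of up to three alike small pale packs standing upright in a row on the cover carton, 46 mm (its x) by 52 mm (its y), 75 mm tall; origin at the centre of its underside, z up. The packs' 52 mm sides face across the stack, so grip them across y. One or two of the three are present; the state gives None for the absent ones.
- pack3: one of up to three alike small pale packs standing upright in a row on the cover carton, 46 mm (its x) by 52 mm (its y), 75 mm tall; origin at the centre of its underside, z up. The packs' 52 mm sides face across the stack, so grip them across y. One or two of the three are present; the state gives None for the absent ones.
- canister: round canister standing on the counter between the robot and the stack, 62 mm across, 80 mm tall, pale with a grey lid; origin at the centre of its underside, z up; about 0.18 kg, loose
- tray: the collection tray: low loose wooden tray left of the stack, 270 mm (x) by 200 mm (y) outside, walls 6 mm thick and 18 mm high over the counter, floor 6 mm thick; origin at the centre of its underside, z up; about 0.8 kg; the ordered carton fits along its length beside the canister
- wheel (a joint): angle of the indicator wheel about its upright axis, rad, growing anticlockwise seen from above; at 0 the pointer looks along the indicator box's x; stops at -1.3 and 1.3; stays where it is left (friction about 0.06 N m). The grey wheel is 90 mm across and 18 mm thick and carries on top an upright grip ridge 64 mm long, 14 mm thick and 28 mm tall lying along the pointer's direction; a dark pointer sits on the rim on the side away from the robot, at one end of the ridge's line
- wheel_grip (a point): point on the wheel's axis, in the grip ridge, 12 mm below the ridge's top and 16 mm above the wheel's flat face; its x axis is along the ridge towards the pointer, z up
- pointer_tip (a point): outer end of the pointer, 56 mm from the wheel's axis
- ready_point (a point): where the pointer's tip must be: 56 mm from the wheel's axis, just inside the ready tab; its x axis points outward from the wheel's axis. The ready tab is the only upright dark metal tab on the indicator's scale, 10 mm wide, 24 mm high, its face 59 mm from the axis
- indicator: white box of the order indicator, 140 x 140 x 45 mm, fixed to the counter right of the stack, with the wheel on top; the wheel's flat face is 67 mm and the ridge's top 95 mm above the counter; origin at the centre of its underside, x roughly away from the robot
- syrup_bottle: bystander, leave alone: tall capped bottle, 56 mm across, 170 mm tall; origin at the centre of its underside
- honey_jar: bystander, leave alone: amber glass jar with a metal lid, 70 mm across, 80 mm tall; origin at the centre of its underside
- cream_jar: bystander, leave alone: small white jar, 60 mm across, 60 mm tall; origin at the centre of its underside
- tea_carton: bystander, leave alone: brown-orange carton standing alone, 50 x 100 x 75 mm; origin at the centre of its underside
Not all that is in view belongs to the job. What is shaped like the ordered_carton but yellow is not meant.

How it is judged:
By the outcome, as a careful person would: the job done as asked, in the order asked, and still so for the second after the job is handed in, with the robot touching nothing.
Of pack1, pack2, pack3 only 1 to 2 are there at a start; the rules pass over those that are not, and their reading is None.
At some moment in a run one of tray, canister may be knocked a few centimetres aside while the robot is not near it.
It also fails if it takes over 210 s, if anything falls off the work surface, if the arm or the gripper's body presses on something with over 40 N, if the wrist force passes 120 N, or if a joint passes its speed limit or range.

ROBOT

A 7-joint arm with a two-finger parallel gripper is mounted at the origin on the work surface. World frame = base frame: x ahead of the robot, y to its left, z up, the work surface at z = 0. Lengths are in m, angles in rad, forces in N, time in s.
With the tool pointing down it reaches from about 0.425 to 0.875 m from the base axis. Payload 8.4 kg.
Tool frame: the origin (TCP) lies between the finger pads; the fingertips stand 8 mm ahead of it and the grasp point (between the pads) lies 11 mm behind it (env.tip_extent is the distance from the TCP to the fingertips, in m); z points along the fingers, y is the line along which they close (so a half turn about z gives the same grasp; the last joint's range is limited). The gripper opens to 85 mm and grips with 20 to 120 N. Pads are 22 mm wide; open, the fingers measure 114 mm over their backs; the gripper's body (76 mm by 85 mm) begins 54 mm behind the grasp point. The pads swing forward as they close: fully open they stand 13 mm farther back than shut.
Start: joints at [-1.406, 0.333, 0.04, 1.465, -0.013, 1.343, -0.059], TCP at [0.169, 0.627, 0.239] pointing down, gripper open.
Joint ranges: [-2.58, 2.58], [-0.38, 2.09], [-1.3, 1.39], [0.25, 2.4], [-1.5, 4.64], [0.08, 2.09], [-2.65, 2.65]. Speed limits (rad/s): [2.22, 2.22, 2.79, 2.79, 3.14, 3.14, 3.14].

INTERFACE

Orientations are given as a unit quaternion [w, x, y, z].
In Python, from workcell import env gives the robot as it stands. The module is installed in compiled form; this text tells all that it offers.
- The arm moves only by the tool play_rows, never from a script. Its argument "increments" is a list of rows, each a list of 7 numbers: the finger opening in mm, from 0 to 85.4, then the shift along the tool's x, y, z in mm, then the turn, a rotation vector about the tool's x, y, z in degrees. A call has 1 to 12 rows; each row shifts and turns the commanded pose from where the row before left it, along the tool's axes as they then stand; what a row does not reach is not made up. A row lasts 1/12 s, in which the tool goes at most 41.7 mm and 7.16 degrees, less where a joint would pass 70% of its speed; a pose out of reach is approached as far as the arm can. A call is refused whole if a number of a shift passes 41.7 or a number of a turn 7.16, either way. A call with a gripper value outside its range is refused whole. The fingers move at their own pace and stop on an object; "squeeze" is the grip in N (left out, the last holds). Time passes only in rows, so rows that do not move let the fingers close. It gives the time, the measured TCP pose, the force, the opening and the grip force at its end, in the units of the state.
- env.read_state(): the state, without advancing time (a new reading comes with each control period).
- env.get_image(name): name is "scene" or "top"; returns a dict with "frame" (480x640x3 uint8, red, green, blue), "mtx" (3x3 intrinsics, pixels), "extrinsics" (4x4, takes a point from camera to world coordinates). Camera axes: x right, y down, z forward; pixel columns grow to the right and rows downward; lengths in m; the calibration is good to about 2 mm. A picture is of the moment at which its call begins. There is no depth.
- env.sign_off(): hands the job in; it is judged then, once.
The state is a dict: "time_s": time; "joints": joint angles; "qvel": joint speeds; "joint_torque": joint torques, N m; "tool_pos": TCP position; "eef_rot": TCP orientation; "contact_force": force on the tool from outside, world axes, zero at the start; "torque": the same for the moment, N m; "gripper_width": finger opening in m; "grip_force": force on a finger pad.
Only numpy, scipy, OpenCV 4.12 (cv2) and the standard library are available. Lean on these libraries where they do the work, as an engineer would, in place of code of your own. Each camera call takes 0.05 s, during which the arm holds its last target. There are 200 camera calls.

## Working session

There is one attempt and no reset: what is moved stays moved. The work goes in short steps, Python scripts to look and compute and a tool call to move; the robot and the scene stay as the last step left them, time stands still between calls to the robot, and variables do not carry over. Pictures are saved under pics/ and viewed, at most 14 in all, crops included, and the job is handed in when it is done.

Besides the shell and the picture viewer there is one more tool, called after ">>>" as name([rows], argument=value, ...), one row to a line, values as JSON. play_rows: Moves the arm, as the interface text tells. Its arguments: {"type":"object","properties":{"increments":{"type":"array"},"squeeze":{"type":"number"}},"required":["increments"]}

```bash
mkdir -p pics; cat > h.py <<'E'
import numpy as np, cv2
from workcell import env
def snap(tag):
    out={}
    for n in ("scene","top"):
        d=env.get_image(n); cv2.imwrite(f"pics/{tag}_{n}.png",d["frame"][:,:,::-1]); np.savez(f"pics/{tag}_{n}.npz",K=d["mtx"],T=d["extrinsics"]); out[n]=d
    return out
def ray(tag,n,px):
    z=np.load(f"pics/{tag}_{n}.npz"); K,T=z["K"],z["T"]
    d=T[:3,:3]@np.linalg.solve(K,[px[0],px[1],1.]); return T[:3,3],d
def atz(tag,n,px,z):
    o,d=ray(tag,n,px); return o+d*(z-o[2])/d[2]
def tri(tag,a,b):
    o1,d1=ray(tag,"scene",a);o2,d2=ray(tag,"top",b)
    s=np.linalg.lstsq(np.c_[d1,-d2],o2-o1,rcond=None)[0]
    p,q=o1+s[0]*d1,o2+s[1]*d2
    return (p+q)/2,np.linalg.norm(p-q)
E
python3 - <<'E'
from h import *
o=snap("a")
for n in o: print(n,o[n]["mtx"].round(1).tolist(),o[n]["extrinsics"].round(3).tolist())
s=env.read_state();print({k:np.round(v,3) for k,v in s.items()})
E
```

```text
scene [[471.6, 0.0, 320.1], [0.0, 471.6, 240.9], [0.0, 0.0, 1.0]] [[0.372, 0.771, -0.516, 0.995], [0.928, -0.299, 0.222, -0.227], [0.017, -0.561, -0.827, 0.887], [0.0, 0.0, 0.0, 1.0]]
top [[449.7, 0.0, 326.1], [0.0, 449.7, 239.7], [0.0, 0.0, 1.0]] [[0.02, -0.997, 0.071, 0.445], [-1.0, -0.02, 0.005, -0.014], [-0.004, -0.071, -0.997, 1.055], [0.0, 0.0, 0.0, 1.0]]
{'time_s': np.float64(0.1), 'joints': array([-1.406,  0.334,  0.04 ,  1.466, -0.013,  1.343, -0.059]), 'qvel': array([ 0.001,  0.001, -0.001, -0.002,  0.001, -0.002, -0.   ]), 'joint_torque': array([ 3.0000e-03, -6.6002e+01,  1.3690e+00, -4.0647e+01,  1.7000e-02,
        9.0000e-03,  0.0000e+00]), 'tool_pos': array([0.169, 0.627, 0.239]), 'eef_rot': array([-0.   ,  0.132,  0.991, -0.001]), 'contact_force': array([-0.52 ,  0.824,  0.148]), 'torque': array([-0.062,  0.035,  0.057]), 'grip_force': np.float64(0.0), 'gripper_width': np.float64(0.085)}
```

View pics/a_scene.png

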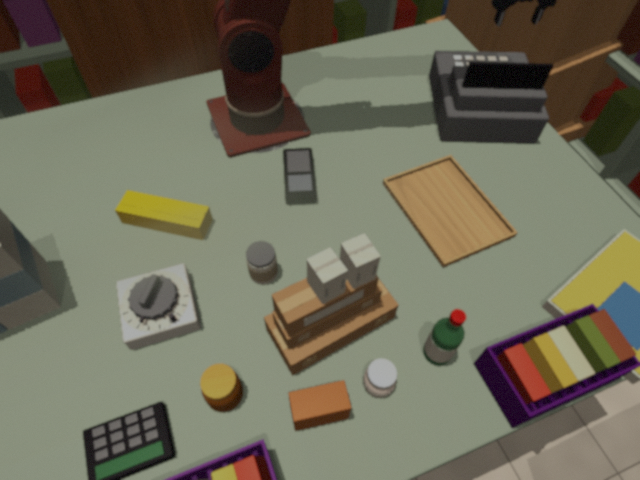

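View pics/a_top.png

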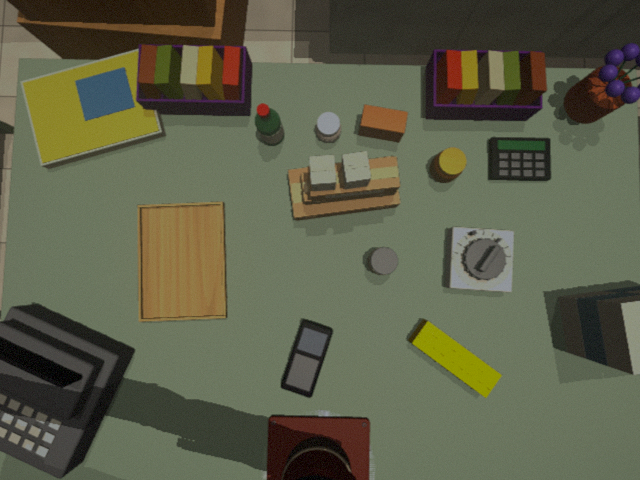

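Two packs are on the cover carton: top (322,172) and (356,169). The ordered carton is the brown one in the stack. The yellow bar at top (455,358) has the same shape but is the decoy. The tray is at (182,262), the canister at (382,261) and the wheel at (485,258). Next I'll enlarge the stack and the indicator.

```bash
python3 - <<'E'
import cv2
a=cv2.imread("pics/a_top.png")[145:295,280:520]; cv2.imwrite("pics/c_top.png",cv2.resize(a,(800,500),interpolation=cv2.INTER_CUBIC))
a=cv2.imread("pics/a_scene.png")[225:375,110:410]; cv2.imwrite("pics/c_scene.png",cv2.resize(a,(800,400),interpolation=cv2.INTER_CUBIC))
E
```

```text
(no output)
```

View pics/c_top.png

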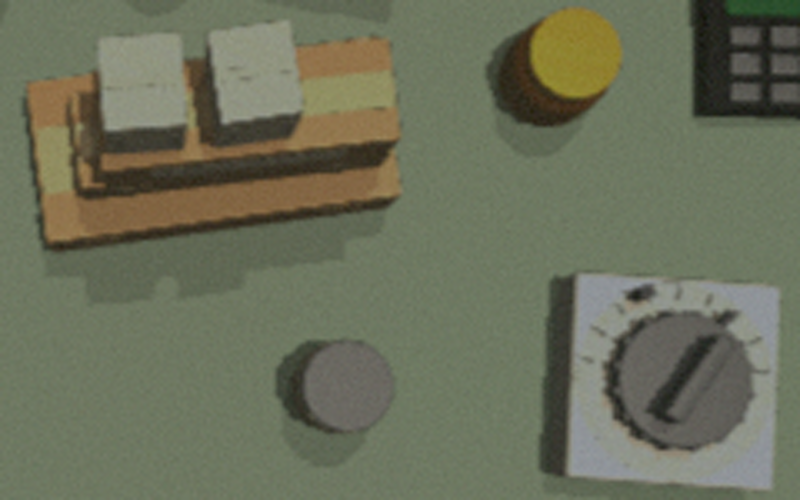

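View pics/c_scene.png

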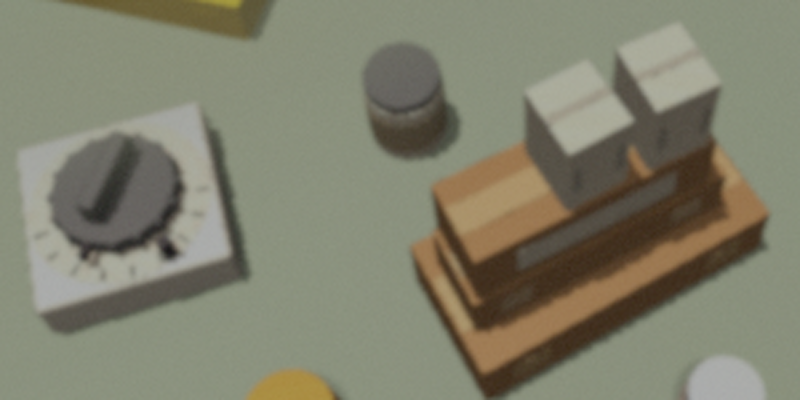

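Top crop: the two packs have their tops centred near (143,82) and (253,73). The cover's right end runs (388,38)-(398,140). The base corners are (28,82), (47,245) and (400,200). The dark upright ready tab is at (640,293), and the pointer is at (728,317) along the ridge. In the scene crop the ready tab is at (170,248) and stands upright, while the pointer is at (88,255). The stack order is confirmed: base, brown ordered carton, labelled cover, two packs.

```bash
python3 - <<'E'
from h import *
T=lambda u,v:(280+u*.3,145+v*.3)
S=lambda u,v:(110+u*.375,225+v*.375)
P=dict(
 cov_NR=(S(432,188),T(399,140)),cov_FR=(S(475,262),T(388,38)),
 base_FR=None,
 p1_a=(S(615,45),T(104,130)),p1_b=(S(682,24),T(104,130)),
 packL_c=(S(668,65),T(143,82)),packR_c=(S(579,108),T(254,73)),
 can_c=(S(403,76),T(349,386)),
 ind_a=(S(18,153),T(772,487)),ind_b=(S(197,103),T(568,474)),ind_c=(S(230,258),T(576,273)),ind_d=(S(40,312),T(778,288)),
 whl=(S(117,190),T(683,378)),ridge_far=(S(92,215),T(722,343)),ridge_near=(S(125,143),T(668,412)),
 tab=(S(168,248),T(640,294)),ptr=(S(88,254),T(728,317)))
for k,v in P.items():
    if v: p,e=tri("a",*v); print(k,p.round(4),round(e*1000,1))
for k,px,z in [("base FL",(28,82),.06),("base NL",(47,245),.06),("base NR",(400,200),.06),("covNR",(399,140),.17),("covFR",(388,38),.17),("covNL",(97,169),.17),("pLa",(98,40),.245),("pLb",(181,34),.245),("pLc",(187,120),.245),("pLd",(104,130),.245),("pRa",(208,30),.245),("pRb",(290,22),.245),("pRc",(301,112),.245),("pRd",(216,124),.245),("whl",(683,380),.067),("can",(349,386),.08),("tab",(640,294),.07),("ridgefar",(730,340),.095),("ridgenear",(675,420),.095),("ridgefar2",(708,335),.095),("ridgenear2",(655,412),.095),("ptr",(730,316),.06)]:
    print(k,atz("a","top",T(*px),z).round(4))
print("tray")
for px in [(138,205),(223,202),(226,320),(140,322)]: print(atz("a","top",px,.018).round(4))
E
```

```text
cov_NR [ 0.6181 -0.1538  0.164 ] 2.8
cov_FR [ 0.6789 -0.1459  0.169 ] 2.6
p1_a [0.6014 0.0011 0.2254] 39.6
p1_b [0.6058 0.0207 0.2413] 3.5
packL_c [ 0.6322 -0.0007  0.2437] 2.4
packR_c [ 0.639  -0.062   0.2403] 1.8
can_c [ 0.4726 -0.1355  0.0755] 4.9
ind_a [ 0.4111 -0.4249  0.0414] 3.6
ind_b [ 0.417  -0.2883  0.042 ] 2.9
ind_c [ 0.5531 -0.2953  0.0374] 2.1
ind_d [ 0.5456 -0.4304  0.0399] 4.5
whl [ 0.4824 -0.3582  0.0617] 4.2
ridge_far [ 0.5054 -0.3769  0.0781] 6.4
ridge_near [ 0.4593 -0.3418  0.0825] 3.1
tab [ 0.5381 -0.3334  0.0543] 2.2
ptr [ 0.5239 -0.3882  0.0593] 6.1
base FL [0.6724 0.0785 0.06  ]
base NL [0.5622 0.0629 0.06  ]
base NR [ 0.5972 -0.1725  0.06  ]
covNR [ 0.6165 -0.1541  0.17  ]
covFR [ 0.6782 -0.147   0.17  ]
covNL [0.5955 0.0257 0.17  ]
pLa [0.6543 0.0234 0.245 ]
pLb [ 0.6585 -0.0221  0.245 ]
pLc [ 0.6108 -0.0263  0.245 ]
pLd [0.6044 0.0189 0.245 ]
pRa [ 0.6611 -0.0369  0.245 ]
pRb [ 0.6664 -0.0819  0.245 ]
pRc [ 0.6165 -0.0886  0.245 ]
pRd [ 0.6089 -0.0422  0.245 ]
whl [ 0.4804 -0.3585  0.067 ]
can [ 0.4717 -0.1373  0.08  ]
tab [ 0.5364 -0.3295  0.07  ]
ridgefar [ 0.5056 -0.379   0.095 ]
ridgenear [ 0.4538 -0.3436  0.095 ]
ridgefar2 [ 0.5085 -0.3649  0.095 ]
ridgenear2 [ 0.4586 -0.3308  0.095 ]
ptr [ 0.5238 -0.3924  0.06  ]
tray
[0.5916 0.4306 0.018 ]
[0.6025 0.2327 0.018 ]
[0.3308 0.2159 0.018 ]
[0.3222 0.4125 0.018 ]
```

>>> play_rows([
  [85, 0, 0, -7.6, 0, 0, 5.68],
  [85, 0, 0, -7.6, 0, 0, 5.68],
  [85, 0, 0, -7.6, 0, 0, 5.68],
  [85, 0, 0, -7.6, 0, 0, 5.68],
  [85, 0, 0, -7.6, 0, 0, 5.68],
  [85, 0, 0, -7.6, 0, 0, 5.68],
  [85, 0, 0, -7.6, 0, 0, 5.68],
  [85, 0, 0, -7.6, 0, 0, 5.68],
  [85, 0, 0, -7.6, 0, 0, 5.68],
  [85, 0, 0, -7.6, 0, 0, 5.68],
  [85, 0, 0, -7.6, 0, 0, 5.68],
  [85, 0, 0, -7.6, 0, 0, 5.68],
], squeeze=30)

```text
time_s: 1.1
tool_pos: [0.1694, 0.6273, 0.3304]
eef_rot: [0.0, 0.666, 0.746, -0.0]
contact_force: [0.3, 1.0, 0.2]
gripper_width: 0.085
grip_force: 0.0
```

```bash
cat > p.py <<'E'
import sys; from h import *
from scipy.spatial.transform import Rotation as R
s=env.read_state(); q=s["eef_rot"]; M=R.from_quat(q,scalar_first=True).as_matrix(); p=s["tool_pos"]
th=np.degrees(np.arctan2(M[1,1],M[0,1]))
print("t",round(float(s["time_s"]),1),"pos",(p*1000).round(1),"th",round(th,2),"tilt",np.round(M[:2,2],3),"w",round(float(s["gripper_width"])*1000,1),"gf",round(float(s["grip_force"]),1),"F",s["contact_force"].round(1),"j",s["joints"].round(2))
cur=p*1000; 
for a in sys.argv[1:]:   # targets x,y,z,theta : turn first, then shift at that theta
    x,y,z,t=map(float,a.split(",")); d=np.array([x,y,z])-cur; tr=np.radians(t)
    sx=-np.sin(tr)*d[0]+np.cos(tr)*d[1]; sy=np.cos(tr)*d[0]+np.sin(tr)*d[1]
    L=np.linalg.norm(d); print(a,"| turn",round(th-t,2),"| shift",np.round([sx,sy,-d[2]],1),"| /12",np.round(np.array([sx,sy,-d[2]])/12,2),"len",round(L))
    cur=np.array([x,y,z]); th=t
E
python3 p.py 632,-1.5,330,6 632,-1.5,207,6
```

```text
t 1.1 pos [169.4 627.3 330.4] th 6.44 tilt [-0.    -0.001] w 85.0 gf 0.0 F [0.3 1.  0.2] j [-1.53  0.31  0.21  1.32 -0.06  1.52 -1.22]
632,-1.5,330,6 | turn 0.44 | shift [-6.737e+02  3.943e+02  4.000e-01] | /12 [-5.614e+01  3.286e+01  3.000e-02] len 781
632,-1.5,207,6 | turn 0.0 | shift [  0.   0. 123.] | /12 [ 0.    0.   10.25] len 123
```

>>> play_rows([
  [85, -18.7, 10.95, 0, 0, 0, 0.44],
  [85, -18.7, 10.95, 0, 0, 0, 0],
  [85, -18.7, 10.95, 0, 0, 0, 0],
  [85, -18.7, 10.95, 0, 0, 0, 0],
  [85, -18.7, 10.95, 0, 0, 0, 0],
  [85, -18.7, 10.95, 0, 0, 0, 0],
  [85, -18.7, 10.95, 0, 0, 0, 0],
  [85, -18.7, 10.95, 0, 0, 0, 0],
  [85, -18.7, 10.95, 0, 0, 0, 0],
  [85, -18.7, 10.95, 0, 0, 0, 0],
  [85, -18.7, 10.95, 0, 0, 0, 0],
  [85, -18.7, 10.95, 0, 0, 0, 0],
])

```text
time_s: 2.1
tool_pos: [0.3253, 0.4178, 0.3302]
eef_rot: [0.0, 0.667, 0.745, -0.0]
contact_force: [-0.0, 1.0, -0.1]
gripper_width: 0.0852
grip_force: 0.0
```

>>> play_rows([
  [85, -18.7, 10.95, 0, 0, 0, 0],
  [85, -18.7, 10.95, 0, 0, 0, 0],
  [85, -18.7, 10.95, 0, 0, 0, 0],
  [85, -18.7, 10.95, 0, 0, 0, 0],
  [85, -18.7, 10.95, 0, 0, 0, 0],
  [85, -18.7, 10.95, 0, 0, 0, 0],
  [85, -18.7, 10.95, 0, 0, 0, 0],
  [85, -18.7, 10.95, 0, 0, 0, 0],
  [85, -18.7, 10.95, 0, 0, 0, 0],
  [85, -18.7, 10.95, 0, 0, 0, 0],
  [85, -18.7, 10.95, 0, 0, 0, 0],
  [85, -18.7, 10.95, 0, 0, 0, 0],
])

```text
time_s: 3.1
tool_pos: [0.4803, 0.2092, 0.3303]
eef_rot: [-0.0, 0.667, 0.745, -0.0]
contact_force: [0.2, -0.5, -0.5]
gripper_width: 0.0849
grip_force: 0.0
```

>>> play_rows([
  [85, -18.7, 10.95, 0, 0, 0, 0],
  [85, -18.7, 10.95, 0, 0, 0, 0],
  [85, -18.7, 10.95, 0, 0, 0, 0],
  [85, -18.7, 10.95, 0, 0, 0, 0],
  [85, -18.7, 10.95, 0, 0, 0, 0],
  [85, -18.7, 10.95, 0, 0, 0, 0],
  [85, -18.7, 10.95, 0, 0, 0, 0],
  [85, -18.7, 10.95, 0, 0, 0, 0],
  [85, -18.7, 10.95, 0, 0, 0, 0],
  [85, -18.7, 10.95, 0, 0, 0, 0],
  [85, -18.7, 10.95, 0, 0, 0, 0],
  [85, -18.7, 10.95, 0, 0, 0, 0],
])

```text
time_s: 4.1
tool_pos: [0.6355, 0.0008, 0.3301]
eef_rot: [-0.0, 0.667, 0.745, -0.0]
contact_force: [0.3, 0.9, 0.3]
gripper_width: 0.0854
grip_force: 0.0
```

```bash
python3 p.py 632,-1.5,207,6
```

```text
t 4.1 pos [635.5   0.8 330.1] th 6.3 tilt [-0.001 -0.   ] w 85.4 gf 0.0 F [0.3 0.9 0.3] j [-0.65  0.33  0.78  1.39 -0.23  1.52  0.22]
632,-1.5,207,6 | turn 0.3 | shift [ -1.9  -3.7 123.1] | /12 [-0.16 -0.31 10.26] len 123
```

>>> play_rows([
  [85, -0.16, -0.31, 10.26, 0, 0, 0.3],
  [85, -0.16, -0.31, 10.26, 0, 0, 0],
  [85, -0.16, -0.31, 10.26, 0, 0, 0],
  [85, -0.16, -0.31, 10.26, 0, 0, 0],
  [85, -0.16, -0.31, 10.26, 0, 0, 0],
  [85, -0.16, -0.31, 10.26, 0, 0, 0],
  [85, -0.16, -0.31, 10.26, 0, 0, 0],
  [85, -0.16, -0.31, 10.26, 0, 0, 0],
  [85, -0.16, -0.31, 10.26, 0, 0, 0],
  [85, -0.16, -0.31, 10.26, 0, 0, 0],
  [85, -0.16, -0.31, 10.26, 0, 0, 0],
  [85, -0.16, -0.31, 10.26, 0, 0, 0],
])

```text
time_s: 5.1
tool_pos: [0.6316, -0.0008, 0.2064]
eef_rot: [0.0, 0.669, 0.743, -0.0]
contact_force: [0.4, -0.5, -0.2]
gripper_width: 0.0849
grip_force: 0.0
```

>>> play_rows([
  [60, 0, 0, 0, 0, 0, 0],
  [55, 0, 0, 0, 0, 0, 0],
  [50, 0, 0, 0, 0, 0, 0],
  [45, 0, 0, 0, 0, 0, 0],
  [45, 0, 0, 0, 0, 0, 0],
  [45, 0, 0, 0, 0, 0, 0],
  [45, 0, 0, 0, 0, 0, 0],
  [45, 0, 0, 0, 0, 0, 0],
], squeeze=30)

```text
time_s: 5.77
tool_pos: [0.6319, -0.0008, 0.2079]
eef_rot: [0.0, 0.669, 0.743, 0.0]
contact_force: [1.0, 0.2, 3.1]
gripper_width: 0.0518
grip_force: 32.0
```

```bash
python3 p.py 632,-1.5,267,6 490,-220,267,6 490,-220,40,6
```

```text
t 5.8 pos [631.9  -0.8 207.9] th 5.99 tilt [0.001 0.   ] w 51.8 gf 32.0 F [1.  0.2 3.1] j [-0.65  0.38  0.75  1.59 -0.27  1.28  0.25]
632,-1.5,267,6 | turn -0.01 | shift [ -0.7   0.  -59.1] | /12 [-0.06  0.   -4.93] len 59
490,-220,267,6 | turn 0.0 | shift [-202.5 -164.1   -0. ] | /12 [-16.87 -13.67  -0.  ] len 261
490,-220,40,6 | turn 0.0 | shift [  0.   0. 227.] | /12 [ 0.    0.   18.92] len 227
```

>>> play_rows([
  [45, 0, 0, -5, 0, 0, 0],
  [45, 0, 0, -10, 0, 0, 0],
  [45, 0, 0, -15, 0, 0, 0],
  [45, 0, 0, -15, 0, 0, 0],
  [45, 0, 0, -15, 0, 0, 0],
  [45, 0, 0, -15, 0, 0, 0],
  [45, 0, 0, -15, 0, 0, 0],
  [45, 0, 0, -10, 0, 0, 0],
])

```text
time_s: 6.43
tool_pos: [0.6319, -0.0009, 0.3097]
eef_rot: [0.001, 0.669, 0.743, 0.001]
contact_force: [0.7, -0.5, -0.8]
gripper_width: 0.0518
grip_force: 31.8
```

>>> play_rows([
  [45, -16.9, -13.7, 0, 0, 0, 0],
  [45, -16.9, -13.7, 0, 0, 0, 0],
  [45, -16.9, -13.7, 0, 0, 0, 0],
  [45, -16.9, -13.7, 0, 0, 0, 0],
  [45, -16.9, -13.7, 0, 0, 0, 0],
  [45, -16.9, -13.7, 0, 0, 0, 0],
  [45, -16.9, -13.7, 0, 0, 0, 0],
  [45, -16.9, -13.7, 0, 0, 0, 0],
  [45, -16.9, -13.7, 0, 0, 0, 0],
  [45, -16.9, -13.7, 0, 0, 0, 0],
  [45, -16.9, -13.7, 0, 0, 0, 0],
  [45, -16.9, -13.7, 0, 0, 0, 0],
])

```text
time_s: 7.43
tool_pos: [0.488, -0.2211, 0.3075]
eef_rot: [-0.0, 0.669, 0.743, 0.0]
contact_force: [0.3, 0.1, 0.7]
gripper_width: 0.0517
grip_force: 31.8
```

>>> play_rows([
  [45, 0, 0, 23, 0, 0, 0],
  [45, 0, 0, 23, 0, 0, 0],
  [45, 0, 0, 23, 0, 0, 0],
  [45, 0, 0, 23, 0, 0, 0],
  [45, 0, 0, 23, 0, 0, 0],
  [45, 0, 0, 23, 0, 0, 0],
  [45, 0, 0, 23, 0, 0, 0],
  [45, 0, 0, 23, 0, 0, 0],
  [45, 0, 0, 23, 0, 0, 0],
  [45, 0, 0, 23, 0, 0, 0],
  [45, 0, 0, 20, 0, 0, 0],
  [45, 0, 0, 0, 0, 0, 0],
])

```text
time_s: 8.43
tool_pos: [0.4866, -0.2191, 0.0543]
eef_rot: [-0.002, 0.669, 0.743, -0.002]
contact_force: [-1.4, 1.4, -1.1]
gripper_width: 0.052
grip_force: 31.8
```

```bash
python3 p.py 490,-220,40,6
```

```text
t 8.4 pos [ 486.6 -219.1   54.3] th 5.99 tilt [-0.005  0.001] w 52.0 gf 31.8 F [-1.4  1.4 -1.1] j [-0.36  0.37  0.83  1.97 -0.34  0.94  0.74]
490,-220,40,6 | turn -0.01 | shift [-1.2  3.3 14.3] | /12 [-0.1   0.27  1.19] len 15
```

Lower onto the counter, then release, rise and go to pack R.

>>> play_rows([
  [45, 0, 0, 4, 0, 0, 0],
  [45, 0, 0, 4, 0, 0, 0],
  [45, 0, 0, 4, 0, 0, 0],
  [45, 0, 0, 3, 0, 0, 0],
  [45, 0, 0, 0, 0, 0, 0],
  [45, 0, 0, 0, 0, 0, 0],
])

```text
time_s: 8.93
tool_pos: [0.4895, -0.2196, 0.0427]
eef_rot: [0.0, 0.669, 0.743, 0.0]
contact_force: [0.3, 0.3, -1.2]
gripper_width: 0.0517
grip_force: 31.8
```

```bash
python3 p.py 490,-220,39,6
```

```text
t 8.9 pos [ 489.5 -219.6   42.7] th 5.99 tilt [ 0. -0.] w 51.7 gf 31.8 F [ 0.3  0.3 -1.2] j [-0.35  0.39  0.81  1.98 -0.36  0.92  0.76]
490,-220,39,6 | turn -0.01 | shift [-0.5  0.5  3.7] | /12 [-0.04  0.04  0.31] len 4
```

>>> play_rows([
  [45, 0, 0, 2, 0, 0, 0],
  [45, 0, 0, 2, 0, 0, 0],
  [45, 0, 0, 0, 0, 0, 0],
  [60, 0, 0, 0, 0, 0, 0],
  [75, 0, 0, 0, 0, 0, 0],
  [85, 0, 0, 0, 0, 0, 0],
  [85, 0, 0, 0, 0, 0, 0],
  [85, 0, 0, -10, 0, 0, 0],
  [85, 0, 0, -25, 0, 0, 0],
  [85, 0, 0, -25, 0, 0, 0],
  [85, 0, 0, -25, 0, 0, 0],
  [85, 0, 0, -25, 0, 0, 0],
])

```text
time_s: 9.93
tool_pos: [0.489, -0.2199, 0.1503]
eef_rot: [0.0, 0.67, 0.743, -0.0]
contact_force: [1.3, -0.6, -0.2]
gripper_width: 0.0852
grip_force: 0.0
```

>>> play_rows([
  [85, 0, 0, -25, 0, 0, 0],
  [85, 0, 0, -25, 0, 0, 0],
  [85, 0, 0, -25, 0, 0, 0],
  [85, 0, 0, -25, 0, 0, 0],
  [85, 0, 0, -25, 0, 0, 0],
  [85, 0, 0, -25, 0, 0, 0],
  [85, 0, 0, 0, 0, 0, 0],
])

```text
time_s: 10.52
tool_pos: [0.4906, -0.2208, 0.3036]
eef_rot: [0.003, 0.67, 0.743, 0.002]
contact_force: [1.5, -0.5, 0.1]
gripper_width: 0.0849
grip_force: 0.0
```

```bash
python3 p.py 638.2,-62.4,297,6.6 638.2,-62.4,207,6.6; python3 - <<'E'
from h import *
o=snap("b")
a=o["top"]["frame"][130:330,120:540]; cv2.imwrite("pics/b_c.png",cv2.resize(a[:,:,::-1],(798,380),interpolation=cv2.INTER_CUBIC))
E
```

```text
t 10.5 pos [ 490.6 -220.8  303.6] th 5.93 tilt [ 0.007 -0.001] w 84.9 gf 0.0 F [ 1.5 -0.5  0.1] j [-0.53  0.07  0.93  1.68 -0.06  1.41  0.51]
638.2,-62.4,297,6.6 | turn -0.67 | shift [140.4 164.8   6.6] | /12 [11.7  13.74  0.55] len 217
638.2,-62.4,207,6.6 | turn 0.0 | shift [ 0.  0. 90.] | /12 [0.  0.  7.5] len 90
```

View pics/b_c.png

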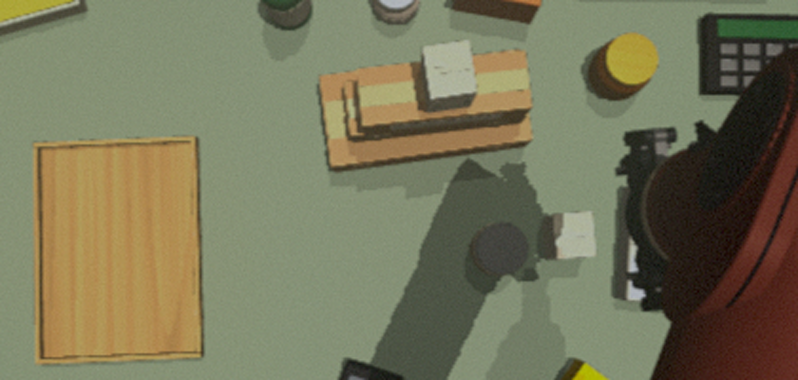

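The pack stands at crop (573,235), the canister is unmoved at (500,248), and the remaining pack is at (448,72). Now I'll take that one.

>>> play_rows([
  [85, 11.7, 13.7, 0, 0, 0, -0.67],
  [85, 11.7, 13.7, 0, 0, 0, 0],
  [85, 11.7, 13.7, 0, 0, 0, 0],
  [85, 11.7, 13.7, 0, 0, 0, 0],
  [85, 11.7, 13.7, 0, 0, 0, 0],
  [85, 11.7, 13.7, 0, 0, 0, 0],
  [85, 11.7, 13.7, 0, 0, 0, 0],
  [85, 11.7, 13.7, 0, 0, 0, 0],
  [85, 11.7, 13.7, 0, 0, 0, 0],
  [85, 11.7, 13.7, 0, 0, 0, 0],
  [85, 11.7, 13.7, 0, 0, 0, 0],
  [85, 11.7, 13.7, 0, 0, 0, 0],
])

```text
time_s: 11.62
tool_pos: [0.6377, -0.0596, 0.2981]
eef_rot: [-0.0, 0.665, 0.747, -0.0]
contact_force: [0.6, -0.3, 0.5]
gripper_width: 0.0846
grip_force: 0.0
```

>>> play_rows([
  [85, 0, 0, 0, 0, 0, 0],
  [85, 0, 0, 0, 0, 0, 0],
])

```text
time_s: 11.78
tool_pos: [0.6373, -0.0597, 0.2977]
eef_rot: [-0.0, 0.664, 0.748, -0.001]
contact_force: [-0.6, -0.6, -0.5]
gripper_width: 0.0846
grip_force: 0.0
```

```bash
python3 p.py 638.2,-62.4,207,6.6
```

```text
t 11.8 pos [637.3 -59.7 297.7] th 6.76 tilt [-0.001 -0.001] w 84.6 gf 0.0 F [-0.6 -0.6 -0.5] j [-0.59  0.36  0.83  1.43 -0.27  1.46  0.35]
638.2,-62.4,207,6.6 | turn 0.16 | shift [-2.8  0.6 90.7] | /12 [-0.23  0.05  7.56] len 91
```

>>> play_rows([
  [85, -1, 0.3, 10, 0, 0, 0],
  [85, -1, 0.3, 10, 0, 0, 0],
  [85, -0.8, 0, 10, 0, 0, 0],
  [85, 0, 0, 10, 0, 0, 0],
  [85, 0, 0, 10, 0, 0, 0],
  [85, 0, 0, 10, 0, 0, 0],
  [85, 0, 0, 10, 0, 0, 0],
  [85, 0, 0, 10, 0, 0, 0],
  [85, 0, 0, 10, 0, 0, 0],
  [85, 0, 0, 0, 0, 0, 0],
  [60, 0, 0, 0, 0, 0, 0],
  [50, 0, 0, 0, 0, 0, 0],
])

```text
time_s: 12.78
tool_pos: [0.6376, -0.064, 0.2088]
eef_rot: [0.0, 0.665, 0.747, 0.0]
contact_force: [1.0, -0.7, -0.5]
gripper_width: 0.0637
grip_force: 0.0
```

>>> play_rows([
  [45, 0, 0, 0, 0, 0, 0],
  [45, 0, 0, 0, 0, 0, 0],
  [45, 0, 0, 0, 0, 0, 0],
  [45, 0, 0, 0, 0, 0, 0],
  [45, 0, 0, 0, 0, 0, 0],
  [45, 0, 0, -5, 0, 0, 0],
  [45, 0, 0, -10, 0, 0, 0],
  [45, 0, 0, -15, 0, 0, 0],
  [45, 0, 0, -15, 0, 0, 0],
  [45, 0, 0, -15, 0, 0, 0],
  [45, 0, 0, 0, 0, 0, 0],
])

```text
time_s: 13.7
tool_pos: [0.6384, -0.0644, 0.272]
eef_rot: [0.002, 0.665, 0.747, 0.001]
contact_force: [0.0, -0.6, -0.1]
gripper_width: 0.0522
grip_force: 31.2
```

```bash
python3 p.py 500,-45,262,6.6 500,-45,42,6.6
```

```text
t 13.7 pos [638.4 -64.4 272. ] th 6.64 tilt [ 0.004 -0.   ] w 52.2 gf 31.2 F [ 0.  -0.6 -0.1] j [-0.58  0.37  0.82  1.47 -0.28  1.41  0.36]
500,-45,262,6.6 | turn 0.04 | shift [  35.2 -135.3   10. ] | /12 [  2.93 -11.27   0.83] len 140
500,-45,42,6.6 | turn 0.0 | shift [  0.   0. 220.] | /12 [ 0.    0.   18.33] len 220
```

>>> play_rows([
  [45, 2.9, -11.3, 0, 0, 0, 0],
  [45, 2.9, -11.3, 0, 0, 0, 0],
  [45, 2.9, -11.3, 0, 0, 0, 0],
  [45, 2.9, -11.3, 0, 0, 0, 0],
  [45, 2.9, -11.3, 0, 0, 0, 0],
  [45, 2.9, -11.3, 0, 0, 0, 0],
  [45, 2.9, -11.3, 0, 0, 0, 0],
  [45, 2.9, -11.3, 0, 0, 0, 0],
  [45, 2.9, -11.3, 0, 0, 0, 0],
  [45, 2.9, -11.3, 0, 0, 0, 0],
  [45, 2.9, -11.3, 0, 0, 0, 0],
  [45, 2.9, -11.3, 0, 0, 0, 0],
])

```text
time_s: 14.7
tool_pos: [0.4978, -0.045, 0.268]
eef_rot: [-0.0, 0.665, 0.747, -0.0]
contact_force: [-0.0, -0.5, -0.8]
gripper_width: 0.0521
grip_force: 31.3
```

>>> play_rows([
  [45, 0, 0, 22, 0, 0, 0],
  [45, 0, 0, 22, 0, 0, 0],
  [45, 0, 0, 22, 0, 0, 0],
  [45, 0, 0, 22, 0, 0, 0],
  [45, 0, 0, 22, 0, 0, 0],
  [45, 0, 0, 22, 0, 0, 0],
  [45, 0, 0, 22, 0, 0, 0],
  [45, 0, 0, 22, 0, 0, 0],
  [45, 0, 0, 22, 0, 0, 0],
  [45, 0, 0, 12, 0, 0, 0],
  [45, 0, 0, 0, 0, 0, 0],
  [45, 0, 0, 0, 0, 0, 0],
])

```text
time_s: 15.7
tool_pos: [0.4984, -0.0454, 0.0584]
eef_rot: [-0.0, 0.665, 0.747, -0.001]
contact_force: [0.6, -0.5, -0.9]
gripper_width: 0.0523
grip_force: 31.3
```

```bash
python3 p.py 500,-45,39,6.6
```

```text
t 15.7 pos [498.4 -45.4  58.4] th 6.63 tilt [-0.001 -0.001] w 52.3 gf 31.3 F [ 0.6 -0.5 -0.9] j [-0.7   0.27  0.8   2.05 -0.24  0.91  0.34]
500,-45,39,6.6 | turn 0.03 | shift [ 0.2  1.7 19.4] | /12 [0.01 0.14 1.62] len 20
```

>>> play_rows([
  [45, 0, 0, 8, 0, 0, 0],
  [45, 0, 0, 7, 0, 0, 0],
  [45, 0, 0, 3, 0, 0, 0],
  [45, 0, 0, 1.5, 0, 0, 0],
  [45, 0, 0, 0, 0, 0, 0],
  [60, 0, 0, 0, 0, 0, 0],
  [75, 0, 0, 0, 0, 0, 0],
  [85, 0, 0, 0, 0, 0, 0],
  [85, 0, 0, 0, 0, 0, 0],
  [85, 0, 0, -10, 0, 0, 0],
  [85, 0, 0, -25, 0, 0, 0],
  [85, 0, 0, -25, 0, 0, 0],
])

```text
time_s: 16.7
tool_pos: [0.4978, -0.0456, 0.0996]
eef_rot: [-0.0, 0.665, 0.747, -0.001]
contact_force: [1.1, 0.6, 1.1]
gripper_width: 0.085
grip_force: 0.0
```

>>> play_rows([
  [85, 0, 0, -25, 0, 0, 0],
  [85, 0, 0, -25, 0, 0, 0],
  [85, 0, 0, -25, 0, 0, 0],
  [85, 0, 0, -25, 0, 0, 0],
  [85, 0, 0, -25, 0, 0, 0],
  [85, 0, 0, -25, 0, 0, 0],
  [85, 0, 0, 0, 0, 0, 0],
  [85, 0, 0, 0, 0, 0, 0],
])

```text
time_s: 17.37
tool_pos: [0.4993, -0.0453, 0.2506]
eef_rot: [0.001, 0.665, 0.747, 0.001]
contact_force: [0.5, 0.4, -0.7]
gripper_width: 0.0852
grip_force: 0.0
```

```bash
python3 p.py 637,-61,240,6.6 637,-61,134,6.6; python3 - <<'E'
from h import *
o=snap("d")
a=o["top"]["frame"][140:290,270:430]; b=o["scene"]["frame"][225:375,240:410]
a=cv2.resize(a[:,:,::-1],(400,375),interpolation=cv2.INTER_CUBIC);b=cv2.resize(b[:,:,::-1],(400,353),interpolation=cv2.INTER_CUBIC)
b=cv2.copyMakeBorder(b,0,22,0,0,cv2.BORDER_CONSTANT)
cv2.imwrite("pics/d_c.png",np.hstack([a,b]))
E
```

```text
t 17.4 pos [499.3 -45.3 250.6] th 6.63 tilt [0.003 0.001] w 85.2 gf 0.0 F [ 0.5  0.4 -0.7] j [-0.82 -0.01  0.84  1.84  0.01  1.31  0.12]
637,-61,240,6.6 | turn 0.03 | shift [-31.4 134.9  10.6] | /12 [-2.62 11.25  0.88] len 139
637,-61,134,6.6 | turn 0.0 | shift [  0.   0. 106.] | /12 [0.   0.   8.83] len 106
```

View pics/d_c.png

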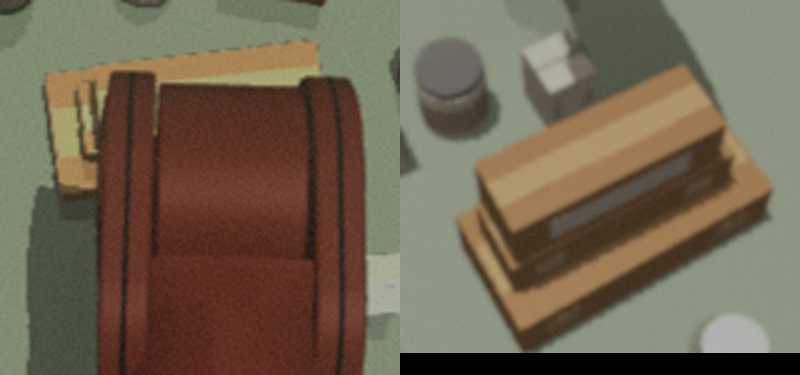

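The cover top is now clear, with scene-crop corners (477,170), (685,65), (722,130) and (517,232). One check of its centre before gripping.

```bash
python3 - <<'E'
from h import *
S=lambda u,v:(240+(u-400)*.425,225+v*.425)
P=[atz("d","scene",S(*c),.17)[:2] for c in [(478,170),(685,65),(723,130),(517,232)]]
print(np.round(P,4),np.mean(P,0)); v=P[1]-P[0]+P[2]-P[3]; print(np.degrees(np.arctan2(-v[0],v[1])))
E
```

```text
[[ 0.6257 -0.1524]
 [ 0.5979  0.0247]
 [ 0.6603  0.0271]
 [ 0.6814 -0.1426]] [ 0.64131746 -0.06079696]
8.015311911809198
```

>>> play_rows([
  [85, -2.6, 11.2, 0, 0, 0, 0],
  [85, -2.6, 11.2, 0, 0, 0, 0],
  [85, -2.6, 11.2, 0, 0, 0, 0],
  [85, -2.6, 11.2, 0, 0, 0, 0],
  [85, -2.6, 11.2, 0, 0, 0, 0],
  [85, -2.6, 11.2, 0, 0, 0, 0],
  [85, -2.6, 11.2, 0, 0, 0, 0],
  [85, -2.6, 11.2, 0, 0, 0, 0],
  [85, -2.6, 11.2, 0, 0, 0, 0],
  [85, -2.6, 11.2, 0, 0, 0, 0],
  [85, -2.6, 11.2, 0, 0, 0, 0],
  [85, -2.6, 11.2, 0, 0, 0, 0],
])

```text
time_s: 18.47
tool_pos: [0.6357, -0.0606, 0.2474]
eef_rot: [-0.001, 0.665, 0.747, -0.001]
contact_force: [-0.1, 0.1, -0.4]
gripper_width: 0.0847
grip_force: 0.0
```

```bash
python3 p.py 637,-61,134,6.6
```

```text
t 18.5 pos [635.7 -60.6 247.4] th 6.63 tilt [-0.003 -0.001] w 84.7 gf 0.0 F [-0.1  0.1 -0.4] j [-0.61  0.39  0.85  1.51 -0.3   1.37  0.38]
637,-61,134,6.6 | turn 0.03 | shift [ -0.5   1.3 113.4] | /12 [-0.04  0.11  9.45] len 113
```

>>> play_rows([
  [85, 0, 1, 10, 0, 0, 0],
  [85, 0, 1, 10, 0, 0, 0],
  [85, 0, 0.5, 10, 0, 0, 0],
  [85, 0, 0, 10, 0, 0, 0],
  [85, 0, 0, 10, 0, 0, 0],
  [85, 0, 0, 10, 0, 0, 0],
  [85, 0, 0, 10, 0, 0, 0],
  [85, 0, 0, 10, 0, 0, 0],
  [85, 0, 0, 10, 0, 0, 0],
  [85, 0, 0, 10, 0, 0, 0],
  [85, 0, 0, 10, 0, 0, 0],
  [85, 0, 0, 3, 0, 0, 0],
])

```text
time_s: 19.47
tool_pos: [0.6375, -0.06, 0.1339]
eef_rot: [-0.001, 0.665, 0.747, -0.001]
contact_force: [0.4, 0.5, -0.1]
gripper_width: 0.0853
grip_force: 0.0
```

>>> play_rows([
  [85, 0, 0, 0, 0, 0, 0],
  [72, 0, 0, 0, 0, 0, 0],
  [65, 0, 0, 0, 0, 0, 0],
  [55, 0, 0, 0, 0, 0, 0],
  [55, 0, 0, 0, 0, 0, 0],
  [55, 0, 0, 0, 0, 0, 0],
  [55, 0, 0, 0, 0, 0, 0],
  [55, 0, 0, 0, 0, 0, 0],
], squeeze=50)

```text
time_s: 20.13
tool_pos: [0.6387, -0.0604, 0.1367]
eef_rot: [0.0, 0.665, 0.747, 0.0]
contact_force: [-1.0, -0.7, 5.5]
gripper_width: 0.0612
grip_force: 55.7
```

>>> play_rows([
  [55, 0, 0, -5, 0, 0, 0],
  [55, 0, 0, -10, 0, 0, 0],
  [55, 0, 0, -12, 0, 0, 0],
  [55, 0, 0, -13, 0, 0, 0],
  [55, 0, 0, -15, 0, 0, 0],
  [55, 0, 0, -15, 0, 0, 0],
  [55, 0, 0, 0, 0, 0, 0],
  [55, 0, 0, 0, 0, 0, 0],
])

```text
time_s: 20.8
tool_pos: [0.6389, -0.0603, 0.2072]
eef_rot: [0.001, 0.665, 0.747, 0.001]
contact_force: [0.3, 1.2, -2.7]
gripper_width: 0.0611
grip_force: 55.1
```

```bash
python3 p.py 480,90,205,6.6 480,90,30,6.6
```

```text
t 20.8 pos [638.9 -60.3 207.2] th 6.66 tilt [0.002 0.   ] w 61.1 gf 55.1 F [ 0.3  1.2 -2.7] j [-0.6   0.42  0.83  1.56 -0.32  1.3   0.39]
480,90,205,6.6 | turn 0.06 | shift [ 167.5 -140.5    2.2] | /12 [ 13.96 -11.71   0.19] len 219
480,90,30,6.6 | turn 0.0 | shift [  0.   0. 175.] | /12 [ 0.    0.   14.58] len 175
```

>>> play_rows([
  [55, 14, -11.7, 0, 0, 0, 0],
  [55, 14, -11.7, 0, 0, 0, 0],
  [55, 14, -11.7, 0, 0, 0, 0],
  [55, 14, -11.7, 0, 0, 0, 0],
  [55, 14, -11.7, 0, 0, 0, 0],
  [55, 14, -11.7, 0, 0, 0, 0],
  [55, 14, -11.7, 0, 0, 0, 0],
  [55, 14, -11.7, 0, 0, 0, 0],
  [55, 14, -11.7, 0, 0, 0, 0],
  [55, 14, -11.7, 0, 0, 0, 0],
  [55, 14, -11.7, 0, 0, 0, 0],
  [55, 14, -11.7, 0, 0, 0, 0],
])

```text
time_s: 21.8
tool_pos: [0.4781, 0.0908, 0.2052]
eef_rot: [-0.0, 0.665, 0.747, -0.0]
contact_force: [-0.6, 1.0, -2.4]
gripper_width: 0.0616
grip_force: 55.3
```

>>> play_rows([
  [55, 0, 0, 18, 0, 0, 0],
  [55, 0, 0, 18, 0, 0, 0],
  [55, 0, 0, 18, 0, 0, 0],
  [55, 0, 0, 18, 0, 0, 0],
  [55, 0, 0, 18, 0, 0, 0],
  [55, 0, 0, 18, 0, 0, 0],
  [55, 0, 0, 18, 0, 0, 0],
  [55, 0, 0, 18, 0, 0, 0],
  [55, 0, 0, 18, 0, 0, 0],
  [55, 0, 0, 5, 0, 0, 0],
  [55, 0, 0, 0, 0, 0, 0],
  [55, 0, 0, 0, 0, 0, 0],
])

```text
time_s: 22.8
tool_pos: [0.4793, 0.0902, 0.0391]
eef_rot: [0.0, 0.665, 0.747, -0.0]
contact_force: [1.0, -0.1, -2.3]
gripper_width: 0.0614
grip_force: 55.3
```

```bash
python3 p.py 480,90,27,6.6
```

```text
t 22.8 pos [479.3  90.2  39.1] th 6.63 tilt [-0.    -0.001] w 61.4 gf 55.3 F [ 1.  -0.1 -2.3] j [-0.95  0.27  0.76  2.09 -0.24  0.86  0.06]
480,90,27,6.6 | turn 0.03 | shift [-0.2  0.7 12.1] | /12 [-0.02  0.05  1.01] len 12
```

>>> play_rows([
  [55, 0, 0, 6, 0, 0, 0],
  [55, 0, 0, 4, 0, 0, 0],
  [55, 0, 0, 2, 0, 0, 0],
  [55, 0, 0, 0, 0, 0, 0],
  [70, 0, 0, 0, 0, 0, 0],
  [80, 0, 0, 0, 0, 0, 0],
  [85, 0, 0, 0, 0, 0, 0],
  [85, 0, 0, 0, 0, 0, 0],
  [85, 0, 0, -10, 0, 0, 0],
  [85, 0, 0, -25, 0, 0, 0],
  [85, 0, 0, -25, 0, 0, 0],
  [85, 0, 0, -25, 0, 0, 0],
])

```text
time_s: 23.8
tool_pos: [0.4792, 0.0898, 0.1134]
eef_rot: [0.0, 0.665, 0.747, -0.0]
contact_force: [0.5, 0.4, 0.3]
gripper_width: 0.0849
grip_force: 0.0
```

>>> play_rows([
  [85, 0, 0, -25, 0, 0, 0],
  [85, 0, 0, -25, 0, 0, 0],
  [85, 0, 0, -25, 0, 0, 0],
  [85, 0, 0, -25, 0, 0, 0],
  [85, 0, 0, -10, 0, 0, 0],
  [85, 0, 0, 0, 0, 0, 0],
])

```text
time_s: 24.3
tool_pos: [0.4806, 0.0906, 0.2247]
eef_rot: [0.001, 0.665, 0.747, 0.002]
contact_force: [0.9, 0.3, -0.4]
gripper_width: 0.0851
grip_force: 0.0
```

```bash
python3 p.py; python3 - <<'E'
from h import *
o=snap("e")
a=o["top"]["frame"][130:330,130:450]; b=o["scene"]["frame"][130:390,220:540]
a=cv2.resize(a[:,:,::-1],(400,250),interpolation=cv2.INTER_CUBIC)
b=cv2.resize(o["scene"]["frame"][225:375,240:410][:,:,::-1],(680,600),interpolation=cv2.INTER_CUBIC)
cv2.imwrite("pics/e_s.png",b); 
a=cv2.resize(o["top"]["frame"][130:330,130:430][:,:,::-1],(800,533),interpolation=cv2.INTER_CUBIC); cv2.imwrite("pics/e_t.png",a)
E
```

```text
t 24.3 pos [480.6  90.6 224.7] th 6.63 tilt [0.004 0.003] w 85.1 gf 0.0 F [ 0.9  0.3 -0.4] j [-1.07 -0.03  0.79  1.9   0.02  1.26 -0.17]
```

View pics/e_s.png

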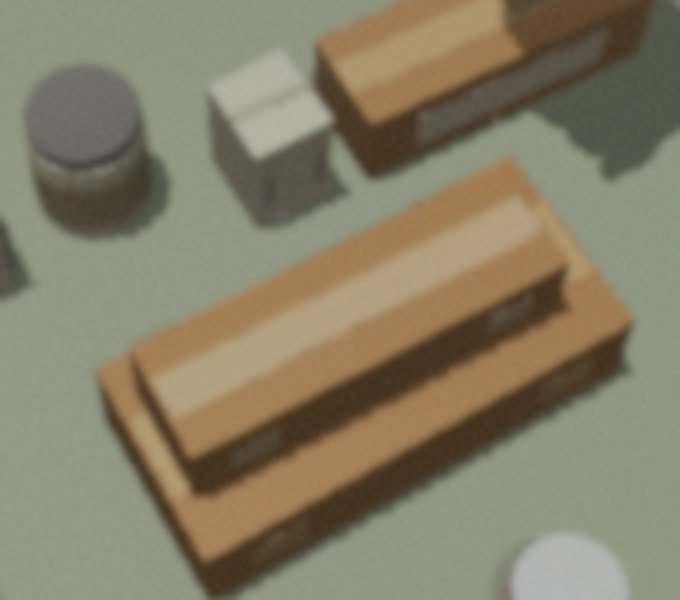

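View pics/e_t.png

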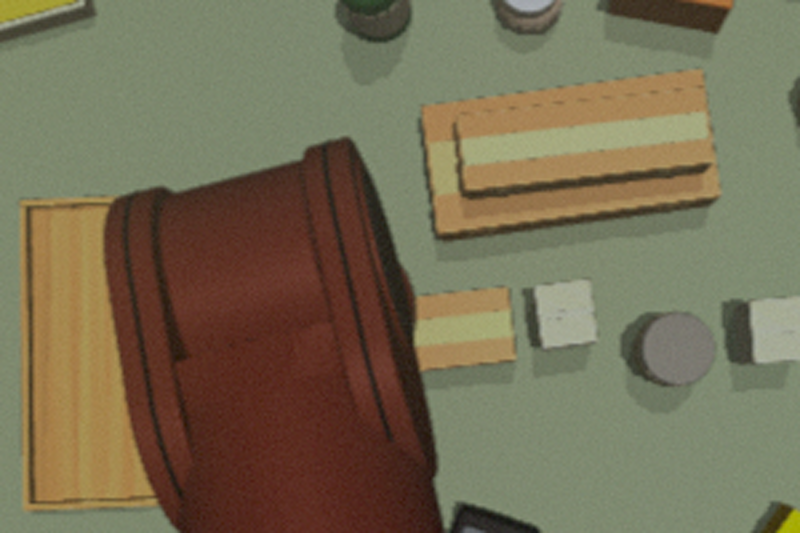

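The ordered carton is the top box of what is left, with top-view crop corners (455,121), (704,88), (711,163) and (465,192). The cover, both packs and the canister at (678,348) are where I expect them.

```bash
python3 - <<'E'
from h import *
S=lambda u,v:(240+u*.25,225+v*.25)
T=lambda u,v:(130+u*.375,130+v*.375)
def rep(n,P):
    P=np.array(P); v=P[1]-P[0]+P[2]-P[3]; print(n,np.mean(P,0).round(4),"yaw",np.degrees(np.arctan2(v[0],-v[1])).round(2),np.linalg.norm(v/2).round(4),np.linalg.norm((P[0]-P[3]+P[1]-P[2])/2).round(4))
ot=[(456,121),(704,88),(711,163),(465,192)]; rep("ord top",[atz("e","top",T(*c),.11)[:2] for c in ot])
os=[(193,462),(132,352),(510,158),(568,265)]
so=[atz("e","scene",S(*c),.11)[:2] for c in os]; rep("ord scene",[so[3],so[0],so[1],so[2]])
for a,b in zip([ot[2],ot[1],ot[0],ot[3]],[os[1],os[0],os[3],os[2]]): print(tri("e",S(*b),T(*a)))
rep("base top",[atz("e","top",T(*c),.06)[:2] for c in [(421,107),(702,70),(719,198),(437,237)]])
sb=[atz("e","scene",S(*c),.06)[:2] for c in [(632,322),(208,560),(98,375)]]; print("base scene c",(sb[0]+sb[2])/2, sb)
print("can",atz("e","top",T(678,348),.08)); print("tray L",atz("e","top",T(22,202),.018),atz("e","top",T(28,508),.018))
E
```

```text
ord top [ 0.6349 -0.0559] yaw 8.36 0.1986 0.0592
ord scene [ 0.6399 -0.0532] yaw 8.33 0.2008 0.0612
(array([ 0.6208729 , -0.15703505,  0.10282572]), np.float64(0.002562087614547364))
(array([ 0.6814833 , -0.14991402,  0.10512503]), np.float64(0.003848402281794585))
(array([0.65181565, 0.04857846, 0.0998802 ]), np.float64(0.002799448825249702))
(array([0.59342465, 0.04163348, 0.11146123]), np.float64(0.007899299190519985))
base top [ 0.6347 -0.0463] yaw 8.89 0.2384 0.1103
base scene c [ 0.64046309 -0.04577637] [array([0.67447539, 0.07924947]), array([ 0.71048092, -0.15297786]), array([ 0.60645078, -0.17080221])]
can [ 0.47228139 -0.13629531  0.08      ]
tray L [0.58983546 0.42989314 0.018     ] [0.32562796 0.41149655 0.018     ]
```

```bash
python3 p.py 637,-55,215,8.4 637,-55,82,8.4; python3 - <<'E'
from h import *
S=lambda u,v:(240+u*.25,225+v*.25)
T=lambda u,v:(130+u*.375,130+v*.375)
a=np.radians(6.63); e=np.array([np.cos(a),np.sin(a)]); f=np.array([np.sin(a),-np.cos(a)])
for n,P in [("top",[T(504,287),T(515,358)]),("scene",[S(318,48),S(372,122)])]:
    Q=[atz("e",n,p,.06)[:2] for p in P]; m=sum(Q)/2-[.4797,.0900]; print(n,np.round(Q,4),"across",m@e,"along",m@f)
E
```

```text
t 24.4 pos [479.2  90.4 221.6] th 6.65 tilt [0. 0.] w 85.3 gf 0.0 F [ 0.3  0.7 -0.5] j [-1.07 -0.02  0.79  1.9   0.02  1.25 -0.16]
637,-55,215,8.4 | turn -1.75 | shift [-166.9  134.9    6.6] | /12 [-13.91  11.24   0.55] len 215
637,-55,82,8.4 | turn 0.0 | shift [  0.   0. 133.] | /12 [ 0.    0.   11.08] len 133
top [[ 0.5207  0.0065]
 [ 0.4618 -0.0039]] across 0.0012216166878953386 along 0.08940996433552297
scene [[ 0.4688 -0.0029]
 [ 0.5223  0.0058]] across 0.005556089758428958 along 0.08979437541844144
```

>>> play_rows([
  [85, -13.9, 11.05, 0, 0, 0, -1.75],
  [85, -13.9, 11.05, 0, 0, 0, 0],
  [85, -13.9, 11.05, 0, 0, 0, 0],
  [85, -13.9, 11.05, 0, 0, 0, 0],
  [85, -13.9, 11.05, 0, 0, 0, 0],
  [85, -13.9, 11.05, 0, 0, 0, 0],
  [85, -13.9, 11.05, 0, 0, 0, 0],
  [85, -13.9, 11.05, 0, 0, 0, 0],
  [85, -13.9, 11.05, 0, 0, 0, 0],
  [85, -13.9, 11.05, 0, 0, 0, 0],
  [85, -13.9, 11.05, 0, 0, 0, 0],
  [85, -13.9, 11.05, 0, 0, 0, 0],
])

```text
time_s: 25.4
tool_pos: [0.6343, -0.0564, 0.2197]
eef_rot: [-0.001, 0.654, 0.757, -0.001]
contact_force: [0.7, 0.3, 0.3]
gripper_width: 0.0857
grip_force: 0.0
```

>>> play_rows([
  [85, 0, 0, 15, 0, 0, 0],
  [85, 0, 0, 15, 0, 0, 0],
  [85, 0, 0, 15, 0, 0, 0],
  [85, 0, 0, 15, 0, 0, 0],
  [85, 0, 0, 0, 0, 0, 0],
  [85, 0, 0, 0, 0, 0, 0],
])

```text
time_s: 25.9
tool_pos: [0.6334, -0.0558, 0.1602]
eef_rot: [-0.001, 0.654, 0.757, -0.001]
contact_force: [-0.3, -0.9, 0.4]
gripper_width: 0.0847
grip_force: 0.0
```

```bash
python3 p.py 634.5,-55,82,8.4
```

```text
t 25.9 pos [633.4 -55.8 160.2] th 8.37 tilt [-0.004 -0.001] w 84.7 gf 0.0 F [-0.3 -0.9  0.4] j [-0.63  0.47  0.86  1.63 -0.37  1.22  0.46]
634.5,-55,82,8.4 | turn -0.03 | shift [ 0.6  1.2 78.2] | /12 [0.05 0.1  6.51] len 78
```

>>> play_rows([
  [85, 0.3, 0.6, 10, 0, 0, 0],
  [85, 0.3, 0.6, 10, 0, 0, 0],
  [85, 0, 0, 12, 0, 0, 0],
  [85, 0, 0, 12, 0, 0, 0],
  [85, 0, 0, 12, 0, 0, 0],
  [85, 0, 0, 12, 0, 0, 0],
  [85, 0, 0, 10, 0, 0, 0],
  [85, 0, 0, 0, 0, 0, 0],
  [72, 0, 0, 0, 0, 0, 0],
  [65, 0, 0, 0, 0, 0, 0],
  [55, 0, 0, 0, 0, 0, 0],
  [55, 0, 0, 0, 0, 0, 0],
])

```text
time_s: 26.9
tool_pos: [0.6363, -0.055, 0.0849]
eef_rot: [0.001, 0.653, 0.757, 0.001]
contact_force: [-0.1, 0.1, 2.7]
gripper_width: 0.0614
grip_force: 56.1
```

>>> play_rows([
  [55, 0, 0, 0, 0, 0, 0],
  [55, 0, 0, 0, 0, 0, 0],
  [55, 0, 0, 0, 0, 0, 0],
  [55, 0, 0, 0, 0, 0, 0],
])

```text
time_s: 27.23
tool_pos: [0.6363, -0.055, 0.0849]
eef_rot: [0.001, 0.653, 0.757, 0.001]
contact_force: [0.1, -0.7, 6.9]
gripper_width: 0.0611
grip_force: 56.4
```

```bash
python3 p.py
```

```text
t 27.2 pos [636.3 -55.   84.9] th 8.4 tilt [0.002 0.   ] w 61.1 gf 56.4 F [ 0.1 -0.7  6.9] j [-0.59  0.54  0.81  1.7  -0.44  1.09  0.5 ]
```

>>> play_rows([
  [55, 0, 0, -5, 0, 0, 0],
  [55, 0, 0, -10, 0, 0, 0],
  [55, 0, 0, -15, 0, 0, 0],
  [55, 0, 0, -15, 0, 0, 0],
  [55, 0, 0, -15, 0, 0, 0],
  [55, 0, 0, -15, 0, 0, 0],
  [55, 0, 0, -15, 0, 0, 0],
  [55, 0, 0, -15, 0, 0, 0],
  [55, 0, 0, -10, 0, 0, 0],
  [55, 0, 0, 0, 0, 0, 0],
])

```text
time_s: 28.07
tool_pos: [0.6365, -0.0551, 0.2014]
eef_rot: [0.001, 0.653, 0.757, 0.001]
contact_force: [0.9, -0.4, -2.6]
gripper_width: 0.0612
grip_force: 55.6
```

```bash
python3 p.py; python3 - <<'E'
from h import *
o=snap("f")
b=cv2.resize(o["scene"]["frame"][140:330,220:540][:,:,::-1],(800,475),interpolation=cv2.INTER_CUBIC)
cv2.imwrite("pics/f_s.png",b); 
E
```

```text
t 28.1 pos [636.5 -55.1 201.4] th 8.4 tilt [0.003 0.   ] w 61.2 gf 55.6 F [ 0.9 -0.4 -2.6] j [-0.64  0.43  0.88  1.58 -0.34  1.29  0.44]
```

View pics/f_s.png

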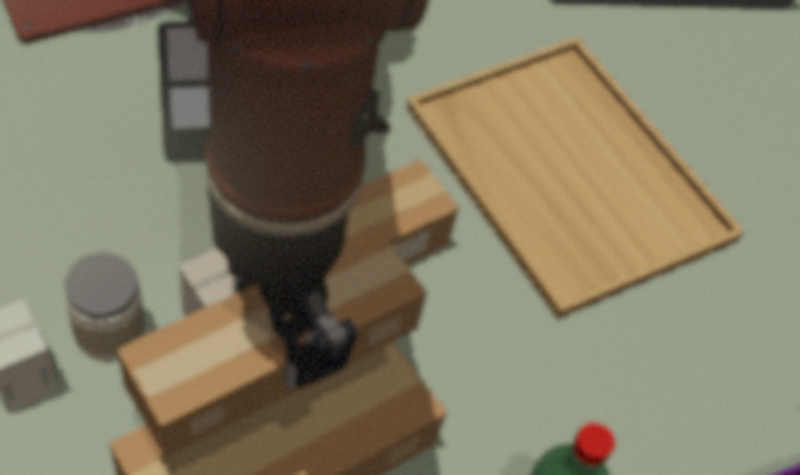

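```bash
python3 - <<'E'
from h import *
S=lambda u,v:(220+u*.4,140+v*.4)
Q=np.array([atz("f","scene",S(*c),.018)[:2] for c in [(410,102),(577,42),(740,233),(562,312)]])-[.0045,0]
print(Q.round(4),Q.mean(0)); v=Q[2]-Q[1]+Q[3]-Q[0]; print(np.degrees(np.arctan2(v[1],v[0])),np.linalg.norm(v)/2)
c=np.array([.4615,.3227]); a=np.radians(3.8); y=np.array([-np.sin(a),np.cos(a)])
print("carton",c+.045*y,"can",c-.048*y)
E
```

```text
[[0.3396 0.2177]
 [0.328  0.4132]
 [0.5894 0.4287]
 [0.6037 0.2342]] [0.4651798  0.32344125]
3.4797533585039737 0.26323616011032885
carton [0.45851767 0.36760107] can [0.46468115 0.27480553]
```

>>> play_rows([
  [55, 0, 0, -5, 0, 0, -5.7],
  [55, 0, 0, -5, 0, 0, -5.7],
  [55, 0, 0, -5, 0, 0, -5.7],
  [55, 0, 0, -5, 0, 0, -5.7],
  [55, 0, 0, -5, 0, 0, -5.7],
  [55, 0, 0, -5, 0, 0, -5.7],
  [55, 0, 0, -5, 0, 0, -5.7],
  [55, 0, 0, -5, 0, 0, -5.7],
  [55, 0, 0, -5, 0, 0, -5.7],
  [55, 0, 0, -5, 0, 0, -5.7],
  [55, 0, 0, -5, 0, 0, -5.7],
  [55, 0, 0, -5, 0, 0, -5.7],
])

```text
time_s: 29.17
tool_pos: [0.635, -0.0547, 0.2576]
eef_rot: [-0.001, 0.112, 0.994, -0.0]
contact_force: [-0.7, -0.0, -2.8]
gripper_width: 0.062
grip_force: 55.5
```

>>> play_rows([
  [55, 0, 0, -5, 0, 0, -5.7],
  [55, 0, 0, -5, 0, 0, -5.7],
  [55, 0, 0, -5, 0, 0, -5.6],
  [55, 0, 0, 0, 0, 0, 0],
  [55, 0, 0, 0, 0, 0, 0],
])

```text
time_s: 29.58
tool_pos: [0.6353, -0.0548, 0.2729]
eef_rot: [-0.001, -0.032, 0.999, 0.0]
contact_force: [0.5, -0.3, -2.6]
gripper_width: 0.0614
grip_force: 55.5
```

```bash
python3 p.py 458.5,367.6,275,93.8 458.5,367.6,35,93.8
```

```text
t 29.6 pos [635.3 -54.8 272.9] th 93.63 tilt [-0.001  0.   ] w 61.4 gf 55.5 F [ 0.5 -0.3 -2.6] j [-0.45  0.33  0.61  1.47 -0.19  1.4   1.8 ]
458.5,367.6,275,93.8 | turn -0.17 | shift [148.4 433.2  -2.1] | /12 [12.37 36.1  -0.17] len 458
458.5,367.6,35,93.8 | turn 0.0 | shift [ -0.   0. 240.] | /12 [-0.  0. 20.] len 240
```

>>> play_rows([
  [55, 6.2, 18.05, 0, 0, 0, 0],
  [55, 6.2, 18.05, 0, 0, 0, 0],
  [55, 6.2, 18.05, 0, 0, 0, 0],
  [55, 6.2, 18.05, 0, 0, 0, 0],
  [55, 6.2, 18.05, 0, 0, 0, 0],
  [55, 6.2, 18.05, 0, 0, 0, 0],
  [55, 6.2, 18.05, 0, 0, 0, 0],
  [55, 6.2, 18.05, 0, 0, 0, 0],
  [55, 6.2, 18.05, 0, 0, 0, 0],
  [55, 6.2, 18.05, 0, 0, 0, 0],
  [55, 6.2, 18.05, 0, 0, 0, 0],
  [55, 6.2, 18.05, 0, 0, 0, 0],
])

```text
time_s: 30.58
tool_pos: [0.5461, 0.1571, 0.2728]
eef_rot: [-0.001, -0.031, 1.0, -0.0]
contact_force: [0.7, -0.5, -2.8]
gripper_width: 0.0612
grip_force: 55.5
```

>>> play_rows([
  [55, 6.2, 18.05, 0, 0, 0, 0],
  [55, 6.2, 18.05, 0, 0, 0, 0],
  [55, 6.2, 18.05, 0, 0, 0, 0],
  [55, 6.2, 18.05, 0, 0, 0, 0],
  [55, 6.2, 18.05, 0, 0, 0, 0],
  [55, 6.2, 18.05, 0, 0, 0, 0],
  [55, 6.2, 18.05, 0, 0, 0, 0],
  [55, 6.2, 18.05, 0, 0, 0, 0],
  [55, 6.2, 18.05, 0, 0, 0, 0],
  [55, 6.2, 18.05, 0, 0, 0, 0],
  [55, 6.2, 18.05, 0, 0, 0, 0],
  [55, 6.2, 18.05, 0, 0, 0, 0],
])

```text
time_s: 31.58
tool_pos: [0.4576, 0.3681, 0.2727]
eef_rot: [-0.001, -0.031, 1.0, -0.001]
contact_force: [0.4, 0.5, -3.2]
gripper_width: 0.0612
grip_force: 55.5
```

>>> play_rows([
  [55, 0, 0, 20, 0, 0, 0],
  [55, 0, 0, 20, 0, 0, 0],
  [55, 0, 0, 20, 0, 0, 0],
  [55, 0, 0, 20, 0, 0, 0],
  [55, 0, 0, 20, 0, 0, 0],
  [55, 0, 0, 20, 0, 0, 0],
  [55, 0, 0, 10, 0, 0, 0],
  [55, 0, 0, 0, 0, 0, 0],
])

```text
time_s: 32.25
tool_pos: [0.4569, 0.3663, 0.1407]
eef_rot: [-0.002, -0.032, 0.999, -0.002]
contact_force: [-0.3, 0.6, -2.7]
gripper_width: 0.0612
grip_force: 55.5
```

```bash
python3 p.py 458.5,367.6,32,93.8; python3 - <<'E'
from h import *
o=snap("g")
b=cv2.resize(o["scene"]["frame"][120:290,340:560][:,:,::-1],(776,600),interpolation=cv2.INTER_CUBIC)
cv2.imwrite("pics/g_s.png",b); 
E
```

```text
t 32.2 pos [456.9 366.3 140.7] th 93.68 tilt [-0.004 -0.004] w 61.2 gf 55.5 F [-0.3  0.6 -2.7] j [-1.02  0.28  0.32  1.76 -0.1   1.12  0.96]
458.5,367.6,32,93.8 | turn -0.12 | shift [ -1.7   1.2 108.7] | /12 [-0.14  0.1   9.06] len 109
```

View pics/g_s.png

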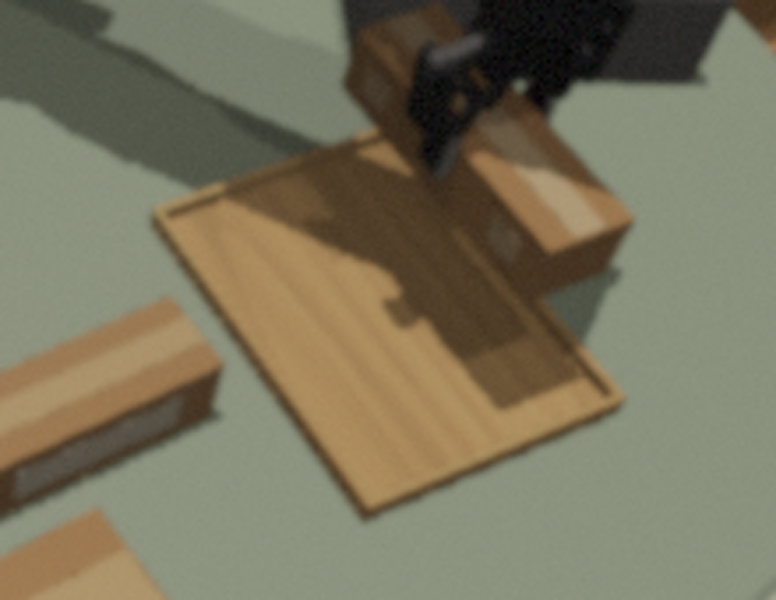

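The tray hasn't moved (left corner still at full-image (384,180)) and the carton is above its left half, so I'll lower it.

>>> play_rows([
  [55, -0.5, 0.5, 12, 0, 0, 0],
  [55, -0.5, 0.5, 12, 0, 0, 0],
  [55, 0, 0, 12, 0, 0, 0],
  [55, 0, 0, 12, 0, 0, 0],
  [55, 0, 0, 12, 0, 0, 0],
  [55, 0, 0, 12, 0, 0, 0],
  [55, 0, 0, 12, 0, 0, 0],
  [55, 0, 0, 8, 0, 0, 0],
  [55, 0, 0, 6, 0, 0, 0],
  [55, 0, 0, 2, 0, 0, 0],
  [55, 0, 0, 0, 0, 0, 0],
  [55, 0, 0, 0, 0, 0, 0],
])

```text
time_s: 33.35
tool_pos: [0.4596, 0.3688, 0.0443]
eef_rot: [0.0, -0.033, 0.999, 0.0]
contact_force: [0.2, -0.4, -2.8]
gripper_width: 0.0609
grip_force: 55.7
```

```bash
python3 p.py 458.5,367.6,31,93.8
```

```text
t 33.4 pos [459.6 368.8  44.3] th 93.8 tilt [0. 0.] w 60.9 gf 55.7 F [ 0.2 -0.4 -2.8] j [-1.    0.4   0.3   1.83 -0.14  0.93  1.  ]
458.5,367.6,31,93.8 | turn 0.0 | shift [ 1.2 -1.2 13.3] | /12 [ 0.1  -0.1   1.11] len 13
```

>>> play_rows([
  [55, 0, 0, 6, 0, 0, 0],
  [55, 0, 0, 4, 0, 0, 0],
  [55, 0, 0, 3, 0, 0, 0],
  [55, 0, 0, 0, 0, 0, 0],
  [55, 0, 0, 0, 0, 0, 0],
])

```text
time_s: 33.77
tool_pos: [0.4593, 0.3686, 0.0308]
eef_rot: [0.0, -0.033, 0.999, 0.0]
contact_force: [-1.3, -0.2, -1.8]
gripper_width: 0.0616
grip_force: 55.8
```

```bash
python3 p.py
```

```text
t 33.8 pos [459.3 368.6  30.8] th 93.8 tilt [0. 0.] w 61.6 gf 55.8 F [-1.3 -0.2 -1.8] j [-1.    0.42  0.3   1.84 -0.15  0.91  1.01]
```

>>> play_rows([
  [66, 0, 0, 0, 0, 0, 0],
  [76, 0, 0, 0, 0, 0, 0],
  [85, 0, 0, 0, 0, 0, 0],
  [85, 0, 0, 0, 0, 0, 0],
  [85, 0, 0, -10, 0, 0, 0],
  [85, 0, 0, -25, 0, 0, 0],
  [85, 0, 0, -25, 0, 0, 0],
  [85, 0, 0, -25, 0, 0, 0],
  [85, 0, 0, -25, 0, 0, 0],
  [85, 0, 0, -25, 0, 0, 0],
  [85, 0, 0, -25, 0, 0, 0],
  [85, 0, 0, -25, 0, 0, 0],
])

```text
time_s: 34.77
tool_pos: [0.4593, 0.3684, 0.2182]
eef_rot: [0.0, -0.033, 0.999, 0.0]
contact_force: [0.3, -0.1, 0.1]
gripper_width: 0.0848
grip_force: 0.0
```

```bash
python3 p.py 472,-136,215,93.8 472,-136,42,93.8
```

```text
t 34.8 pos [459.3 368.4 218.2] th 93.79 tilt [0.001 0.001] w 84.8 gf 0.0 F [ 0.3 -0.1  0.1] j [-1.03  0.22  0.33  1.66 -0.08  1.27  0.95]
472,-136,215,93.8 | turn -0.01 | shift [  20.8 -504.1    3.2] | /12 [  1.73 -42.01   0.26] len 505
472,-136,42,93.8 | turn 0.0 | shift [ -0.   0. 173.] | /12 [-0.    0.   14.42] len 173
```

>>> play_rows([
  [85, 0, 0, 0, 0, 0, 5.5],
  [85, 0, 0, 0, 0, 0, 5.5],
  [85, 0, 0, 0, 0, 0, 5.5],
  [85, 0, 0, 0, 0, 0, 5.5],
  [85, 0, 0, 0, 0, 0, 5.5],
  [85, 0, 0, 0, 0, 0, 5.5],
  [85, 0, 0, 0, 0, 0, 5.5],
  [85, 0, 0, 0, 0, 0, 5.5],
  [85, 0, 0, 0, 0, 0, 5.5],
  [85, 0, 0, 0, 0, 0, 5.5],
  [85, 0, 0, 0, 0, 0, 5.5],
  [85, 0, 0, 0, 0, 0, 5.5],
])

```text
time_s: 35.77
tool_pos: [0.4593, 0.3685, 0.2168]
eef_rot: [-0.0, 0.519, 0.855, 0.0]
contact_force: [0.0, 0.3, 0.3]
gripper_width: 0.0853
grip_force: 0.0
```

>>> play_rows([
  [85, 0, 0, 0, 0, 0, 5.5],
  [85, 0, 0, 0, 0, 0, 5.5],
  [85, 0, 0, 0, 0, 0, 5.5],
  [85, 0, 0, 0, 0, 0, 5.5],
  [85, 0, 0, 0, 0, 0, 5.8],
  [85, 0, 0, 0, 0, 0, 0],
])

```text
time_s: 36.27
tool_pos: [0.4593, 0.3686, 0.2167]
eef_rot: [-0.0, 0.709, 0.705, 0.0]
contact_force: [0.1, -0.2, -0.6]
gripper_width: 0.085
grip_force: 0.0
```

```bash
python3 p.py 471,-136,215,0; python3 - <<'E'
from h import *
o=snap("i")
g=cv2.cvtColor(o["top"]["frame"],cv2.COLOR_RGB2GRAY)[225:300,340:430]
for k in ("a","i"):
    g=cv2.imread(f"pics/{k}_top.png",0)[225:300,345:425]
    c=cv2.HoughCircles(cv2.resize(g,None,fx=4,fy=4,interpolation=cv2.INTER_CUBIC),cv2.HOUGH_GRADIENT,1,200,param1=80,param2=15,minRadius=45,maxRadius=70)
    if c is not None:
        u,v,r=c[0,0]; px=(345+u/4,225+v/4); print(k,px,r/4,atz(k,"top",px,.08).round(4))
b=cv2.resize(o["top"]["frame"][140:330,120:420][:,:,::-1],(800,507),interpolation=cv2.INTER_CUBIC)
cv2.imwrite("pics/i_c.png",b)
E
```

```text
t 36.3 pos [459.3 368.6 216.7] th -0.27 tilt [0.    0.001] w 85.0 gf 0.0 F [ 0.1 -0.2 -0.6] j [-1.2   0.24  0.53  1.67 -0.12  1.26 -0.65]
471,-136,215,0 | turn -0.27 | shift [-504.6   11.7    1.7] | /12 [-42.05   0.97   0.14] len 505
a (np.float32(383.625), np.float32(260.625)) 12.8 [ 0.472  -0.1349  0.08  ]
i (np.float32(382.125), np.float32(261.375)) 11.45 [ 0.4703 -0.1317  0.08  ]
```

>>> play_rows([
  [85, -21, 0.5, 0, 0, 0, 0],
  [85, -21, 0.5, 0, 0, 0, 0],
  [85, -21, 0.5, 0, 0, 0, 0],
  [85, -21, 0.5, 0, 0, 0, 0],
  [85, -21, 0.5, 0, 0, 0, 0],
  [85, -21, 0.5, 0, 0, 0, 0],
  [85, -21, 0.5, 0, 0, 0, 0],
  [85, -21, 0.5, 0, 0, 0, 0],
  [85, -21, 0.5, 0, 0, 0, 0],
  [85, -21, 0.5, 0, 0, 0, 0],
  [85, -21, 0.5, 0, 0, 0, 0],
  [85, -21, 0.5, 0, 0, 0, 0],
])

```text
time_s: 37.37
tool_pos: [0.4652, 0.1147, 0.216]
eef_rot: [-0.0, 0.707, 0.707, 0.0]
contact_force: [0.2, 0.2, -0.1]
gripper_width: 0.0846
grip_force: 0.0
```

>>> play_rows([
  [85, -21, 0.5, 0, 0, 0, 0],
  [85, -21, 0.5, 0, 0, 0, 0],
  [85, -21, 0.5, 0, 0, 0, 0],
  [85, -21, 0.5, 0, 0, 0, 0],
  [85, -21, 0.5, 0, 0, 0, 0],
  [85, -21, 0.5, 0, 0, 0, 0],
  [85, -21, 0.5, 0, 0, 0, 0],
  [85, -21, 0.5, 0, 0, 0, 0],
  [85, -21, 0.5, 0, 0, 0, 0],
  [85, -21, 0.5, 0, 0, 0, 0],
  [85, -21, 0.5, 0, 0, 0, 0],
  [85, -21, 0.5, 0, 0, 0, 0],
])

```text
time_s: 38.37
tool_pos: [0.4708, -0.1371, 0.216]
eef_rot: [-0.0, 0.707, 0.707, 0.0]
contact_force: [0.8, -0.5, -0.7]
gripper_width: 0.0846
grip_force: 0.0
```

>>> play_rows([
  [85, 0, 0, 10, 0, 0, 0],
  [85, 0, 0, 15, 0, 0, 0],
  [85, 0, 0, 15, 0, 0, 0],
  [85, 0, 0, 15, 0, 0, 0],
  [85, 0, 0, 0, 0, 0, 0],
])

```text
time_s: 38.78
tool_pos: [0.4694, -0.1352, 0.1584]
eef_rot: [-0.001, 0.707, 0.707, -0.001]
contact_force: [-0.9, -0.5, -0.3]
gripper_width: 0.0847
grip_force: 0.0
```

```bash
python3 p.py 471,-135.5,42,0; python3 - <<'E'
from h import *
o=snap("j")
s=cv2.resize(o["scene"]["frame"][215:335,200:350][:,:,::-1],(400,320),interpolation=cv2.INTER_CUBIC)
t=cv2.resize(cv2.imread("pics/i_top.png")[195:325,120:240],(295,320),interpolation=cv2.INTER_CUBIC)
cv2.imwrite("pics/j_c.png",np.hstack([s,t]))
E
```

```text
t 38.8 pos [ 469.4 -135.2  158.4] th 0.05 tilt [-0.004 -0.   ] w 84.7 gf 0.0 F [-0.9 -0.5 -0.3] j [-0.76  0.07  1.01  1.99 -0.07  1.12  0.27]
471,-135.5,42,0 | turn 0.05 | shift [ -0.3   1.6 116.4] | /12 [-0.03  0.14  9.7 ] len 116
```

View pics/j_c.png

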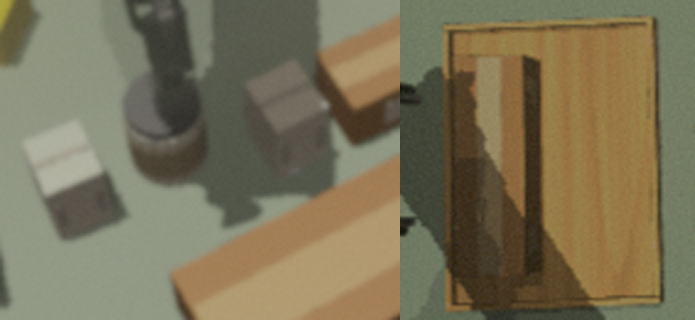

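The canister is unmoved, and the carton lies flat along the tray's left side with a wide gap on the right. Now I'll grip the canister.

>>> play_rows([
  [85, 0, 0.5, 12, 0, 0, 0],
  [85, 0, 0.5, 12, 0, 0, 0],
  [85, 0, 0, 15, 0, 0, 0],
  [85, 0, 0, 15, 0, 0, 0],
  [85, 0, 0, 15, 0, 0, 0],
  [85, 0, 0, 15, 0, 0, 0],
  [85, 0, 0, 12, 0, 0, 0],
  [85, 0, 0, 10, 0, 0, 0],
  [85, 0, 0, 8, 0, 0, 0],
  [85, 0, 0, 0, 0, 0, 0],
  [72, 0, 0, 0, 0, 0, 0],
  [65, 0, 0, 0, 0, 0, 0],
], squeeze=40)

```text
time_s: 39.88
tool_pos: [0.4729, -0.1355, 0.0476]
eef_rot: [0.0, 0.707, 0.707, 0.0]
contact_force: [0.9, -0.7, 0.3]
gripper_width: 0.0651
grip_force: 0.0
```

>>> play_rows([
  [55, 0, 0, 0, 0, 0, 0],
  [55, 0, 0, 0, 0, 0, 0],
  [55, 0, 0, 0, 0, 0, 0],
  [55, 0, 0, 0, 0, 0, 0],
  [55, 0, 0, 0, 0, 0, 0],
  [55, 0, 0, 0, 0, 0, 0],
])

```text
time_s: 40.38
tool_pos: [0.473, -0.1355, 0.0479]
eef_rot: [0.0, 0.707, 0.707, 0.001]
contact_force: [-1.3, -0.4, 5.2]
gripper_width: 0.0607
grip_force: 42.3
```

```bash
python3 p.py
```

```text
t 40.4 pos [ 473.  -135.5   47.9] th 0.0 tilt [0.001 0.   ] w 60.7 gf 42.3 F [-1.3 -0.4  5.2] j [-0.63  0.31  0.93  2.08 -0.31  0.9   0.48]
```

>>> play_rows([
  [55, 0, 0, -5, 0, 0, 0],
  [55, 0, 0, -10, 0, 0, 0],
  [55, 0, 0, -20, 0, 0, 0],
  [55, 0, 0, -20, 0, 0, 0],
  [55, 0, 0, -20, 0, 0, 0],
  [55, 0, 0, -20, 0, 0, 0],
  [55, 0, 0, -20, 0, 0, 0],
  [55, 0, 0, -15, 0, 0, 0],
  [55, 0, 0, -10, 0, 0, 0],
  [55, 0, 0, 0, 0, 0, 0],
])

```text
time_s: 41.22
tool_pos: [0.4734, -0.1357, 0.1891]
eef_rot: [0.001, 0.707, 0.707, 0.002]
contact_force: [0.4, 0.3, -2.0]
gripper_width: 0.0609
grip_force: 44.1
```

```bash
python3 p.py 465,274,180,0 465,274,50,0
```

```text
t 41.2 pos [ 473.4 -135.7  189.1] th -0.01 tilt [0.004 0.001] w 60.9 gf 44.1 F [ 0.4  0.3 -2. ] j [-0.8   0.02  1.03  1.95 -0.02  1.18  0.23]
465,274,180,0 | turn -0.01 | shift [409.7  -8.4   9.1] | /12 [34.14 -0.7   0.76] len 410
465,274,50,0 | turn 0.0 | shift [  0.   0. 130.] | /12 [ 0.    0.   10.83] len 130
```

>>> play_rows([
  [55, 18.6, -0.4, 0, 0, 0, 0],
  [55, 18.6, -0.4, 0, 0, 0, 0],
  [55, 18.6, -0.4, 0, 0, 0, 0],
  [55, 18.6, -0.4, 0, 0, 0, 0],
  [55, 18.6, -0.4, 0, 0, 0, 0],
  [55, 18.6, -0.4, 0, 0, 0, 0],
  [55, 18.6, -0.4, 0, 0, 0, 0],
  [55, 18.6, -0.4, 0, 0, 0, 0],
  [55, 18.6, -0.4, 0, 0, 0, 0],
  [55, 18.6, -0.4, 0, 0, 0, 0],
  [55, 18.6, -0.4, 0, 0, 0, 0],
  [55, 18.6, -0.4, 0, 0, 0, 0],
])

```text
time_s: 42.22
tool_pos: [0.4669, 0.0885, 0.186]
eef_rot: [-0.0, 0.707, 0.707, -0.001]
contact_force: [-0.1, 0.2, -2.5]
gripper_width: 0.0605
grip_force: 44.1
```

>>> play_rows([
  [55, 18.6, -0.4, 0, 0, 0, 0],
  [55, 18.6, -0.4, 0, 0, 0, 0],
  [55, 18.6, -0.4, 0, 0, 0, 0],
  [55, 18.6, -0.4, 0, 0, 0, 0],
  [55, 18.6, -0.4, 0, 0, 0, 0],
  [55, 18.6, -0.4, 0, 0, 0, 0],
  [55, 18.6, -0.4, 0, 0, 0, 0],
  [55, 18.6, -0.4, 0, 0, 0, 0],
  [55, 18.6, -0.4, 0, 0, 0, 0],
  [55, 18.6, -0.4, 0, 0, 0, 0],
  [55, 0, 0, 0, 0, 0, 0],
  [55, 0, 0, 0, 0, 0, 0],
])

```text
time_s: 43.22
tool_pos: [0.4633, 0.2754, 0.1866]
eef_rot: [0.0, 0.706, 0.708, -0.0]
contact_force: [-0.2, -0.5, -1.3]
gripper_width: 0.0608
grip_force: 44.2
```

```bash
python3 p.py 465,274,55,0;  python3 - <<'E'
from h import *
o=snap("k")
# has the tray moved since g? difference of scene frames at the tray's right edge/corners
for c in [(384,180),(452,158),(516,233),(445,264)]:
    u,v=c
    A=cv2.imread("pics/f_scene.png",0);B=cv2.imread("pics/k_scene.png",0)
    t=A[v-12:v+13,u-12:u+13]; r=cv2.matchTemplate(B[v-40:v+41,u-40:u+41],t,cv2.TM_CCOEFF_NORMED); _,m,_,l=cv2.minMaxLoc(r); print(c,round(m,2),l[0]-28,l[1]-28)
E
```

```text
t 43.2 pos [463.3 275.4 186.6] th 0.13 tilt [-0.    -0.001] w 60.8 gf 44.2 F [-0.2 -0.5 -1.3] j [-1.19  0.15  0.63  1.83 -0.1   1.19 -0.52]
465,274,55,0 | turn 0.13 | shift [ -1.4   1.7 131.6] | /12 [-0.12  0.14 10.97] len 132
(384, 180) 0.47 28 -28
(452, 158) 0.6 26 28
(516, 233) 1.0 0 0
(445, 264) 1.0 0 0
```

The tray hasn't moved (both visible corners match exactly). Lowering the canister.

>>> play_rows([
  [55, -0.7, 0, 12, 0, 0, 0],
  [55, -0.7, 0, 14, 0, 0, 0],
  [55, 0, 0, 14, 0, 0, 0],
  [55, 0, 0, 14, 0, 0, 0],
  [55, 0, 0, 14, 0, 0, 0],
  [55, 0, 0, 14, 0, 0, 0],
  [55, 0, 0, 14, 0, 0, 0],
  [55, 0, 0, 12, 0, 0, 0],
  [55, 0, 0, 8, 0, 0, 0],
  [55, 0, 0, 4, 0, 0, 0],
  [55, 0, 0, 0, 0, 0, 0],
  [55, 0, 0, 0, 0, 0, 0],
])

```text
time_s: 44.32
tool_pos: [0.4638, 0.2724, 0.0671]
eef_rot: [0.0, 0.707, 0.707, 0.0]
contact_force: [0.1, 0.2, -1.5]
gripper_width: 0.0608
grip_force: 44.2
```

```bash
python3 p.py 465,274,54,0
```

```text
t 44.3 pos [463.8 272.4  67.1] th -0.01 tilt [0. 0.] w 60.8 gf 44.2 F [ 0.1  0.2 -1.5] j [-1.13  0.3   0.6   1.95 -0.21  0.95 -0.43]
465,274,54,0 | turn -0.01 | shift [ 1.6  1.2 13.1] | /12 [0.14 0.1  1.09] len 13
```

>>> play_rows([
  [55, 0, 0, 6, 0, 0, 0],
  [55, 0, 0, 4, 0, 0, 0],
  [55, 0, 0, 3, 0, 0, 0],
  [55, 0, 0, 0, 0, 0, 0],
  [55, 0, 0, 0, 0, 0, 0],
  [66, 0, 0, 0, 0, 0, 0],
  [74, 0, 0, 0, 0, 0, 0],
  [80, 0, 0, 0, 0, 0, 0],
  [85, 0, 0, 0, 0, 0, 0],
  [85, 0, 0, -10, 0, 0, 0],
  [85, 0, 0, -20, 0, 0, 0],
  [85, 0, 0, -25, 0, 0, 0],
])

```text
time_s: 45.32
tool_pos: [0.4628, 0.2716, 0.109]
eef_rot: [0.0, 0.707, 0.707, -0.001]
contact_force: [-0.1, 0.6, 1.0]
gripper_width: 0.0851
grip_force: 0.0
```

>>> play_rows([
  [85, 0, 0, -25, 0, 0, 0],
  [85, 0, 0, -25, 0, 0, 0],
  [85, 0, 0, -25, 0, 0, 0],
  [85, 0, 0, -25, 0, 0, 0],
  [85, 0, 0, -10, 0, 0, -3.3],
  [85, 0, 0, 0, 0, 0, -3.3],
])

```text
time_s: 45.82
tool_pos: [0.4649, 0.273, 0.2228]
eef_rot: [0.0, 0.664, 0.747, 0.003]
contact_force: [0.2, 0.6, -0.4]
gripper_width: 0.085
grip_force: 0.0
```

```bash
python3 p.py 479.7,90.2,215,6.6 479.7,90.2,27,6.6; python3 - <<'E'
from h import *
o=snap("l")
E
```

```text
t 45.8 pos [464.9 273.  222.8] th 6.72 tilt [0.004 0.004] w 85.0 gf 0.0 F [ 0.2  0.6 -0.4] j [-1.19  0.12  0.63  1.79 -0.07  1.25 -0.42]
479.7,90.2,215,6.6 | turn 0.12 | shift [-183.3   -6.3    7.8] | /12 [-15.27  -0.53   0.65] len 184
479.7,90.2,27,6.6 | turn 0.0 | shift [  0.   0. 188.] | /12 [ 0.    0.   15.67] len 188
```

>>> play_rows([
  [85, -15.3, -0.5, 0, 0, 0, 0],
  [85, -15.3, -0.5, 0, 0, 0, 0],
  [85, -15.3, -0.5, 0, 0, 0, 0],
  [85, -15.3, -0.5, 0, 0, 0, 0],
  [85, -15.3, -0.5, 0, 0, 0, 0],
  [85, -15.3, -0.5, 0, 0, 0, 0],
  [85, -15.3, -0.5, 0, 0, 0, 0],
  [85, -15.3, -0.5, 0, 0, 0, 0],
  [85, -15.3, -0.5, 0, 0, 0, 0],
  [85, -15.3, -0.5, 0, 0, 0, 0],
  [85, -15.3, -0.5, 0, 0, 0, 0],
  [85, -15.3, -0.5, 0, 0, 0, 0],
])

```text
time_s: 46.92
tool_pos: [0.4788, 0.0878, 0.2189]
eef_rot: [-0.0, 0.665, 0.747, 0.0]
contact_force: [-0.7, 0.2, -1.4]
gripper_width: 0.0851
grip_force: 0.0
```

>>> play_rows([
  [85, 0, 0, 15, 0, 0, 0],
  [85, 0, 0, 20, 0, 0, 0],
  [85, 0, 0, 20, 0, 0, 0],
  [85, 0, 0, 20, 0, 0, 0],
  [85, 0, 0, 20, 0, 0, 0],
  [85, 0, 0, 10, 0, 0, 0],
  [85, 0, 0, 0, 0, 0, 0],
])

```text
time_s: 47.5
tool_pos: [0.4774, 0.0884, 0.1121]
eef_rot: [-0.0, 0.665, 0.747, -0.002]
contact_force: [-0.4, -0.7, -0.3]
gripper_width: 0.0851
grip_force: 0.0
```

```bash
python3 p.py 479.7,90.2,27,6.6
```

```text
t 47.5 pos [477.4  88.4 112.1] th 6.59 tilt [-0.003 -0.002] w 85.1 gf 0.0 F [-0.4 -0.7 -0.3] j [-1.    0.13  0.78  2.04 -0.1   1.02 -0.05]
479.7,90.2,27,6.6 | turn -0.01 | shift [ 1.6  2.5 85.1] | /12 [0.13 0.21 7.09] len 85
```

>>> play_rows([
  [85, 0.8, 0.8, 12, 0, 0, 0],
  [85, 0.8, 0.8, 12, 0, 0, 0],
  [85, 0, 0, 14, 0, 0, 0],
  [85, 0, 0, 14, 0, 0, 0],
  [85, 0, 0, 12, 0, 0, 0],
  [85, 0, 0, 12, 0, 0, 0],
  [85, 0, 0, 9, 0, 0, 0],
  [85, 0, 0, 0, 0, 0, 0],
  [85, 0, 0, 0, 0, 0, 0],
  [72, 0, 0, 0, 0, 0, 0],
  [65, 0, 0, 0, 0, 0, 0],
  [55, 0, 0, 0, 0, 0, 0],
], squeeze=50)

```text
time_s: 48.5
tool_pos: [0.4806, 0.0913, 0.0297]
eef_rot: [0.0, 0.665, 0.747, 0.001]
contact_force: [0.9, -0.5, 3.3]
gripper_width: 0.061
grip_force: 54.3
```

>>> play_rows([
  [55, 0, 0, 0, 0, 0, 0],
  [55, 0, 0, 0, 0, 0, 0],
  [55, 0, 0, 0, 0, 0, 0],
  [55, 0, 0, 0, 0, 0, 0],
  [55, 0, 0, 0, 0, 0, 0],
])

```text
time_s: 48.92
tool_pos: [0.4806, 0.0913, 0.0297]
eef_rot: [0.0, 0.665, 0.747, 0.001]
contact_force: [-1.6, -0.6, 6.5]
gripper_width: 0.0613
grip_force: 54.5
```

```bash
python3 p.py
```

```text
t 48.9 pos [480.6  91.3  29.7] th 6.61 tilt [0.001 0.001] w 61.3 gf 54.5 F [-1.6 -0.6  6.5] j [-0.93  0.29  0.74  2.1  -0.26  0.84  0.07]
```

>>> play_rows([
  [55, 0, 0, -5, 0, 0, 0],
  [55, 0, 0, -10, 0, 0, 0],
  [55, 0, 0, -15, 0, 0, 0],
  [55, 0, 0, -20, 0, 0, 0],
  [55, 0, 0, -20, 0, 0, 0],
  [55, 0, 0, -20, 0, 0, 0],
  [55, 0, 0, -20, 0, 0, 0],
  [55, 0, 0, -15, 0, 0, 0],
  [55, 0, 0, -10, 0, 0, -1],
  [55, 0, 0, 0, 0, 0, -1],
  [55, 0, 0, 0, 0, 0, 0],
])

```text
time_s: 49.83
tool_pos: [0.4801, 0.0912, 0.1641]
eef_rot: [-0.0, 0.651, 0.759, 0.0]
contact_force: [-0.6, -0.1, -2.0]
gripper_width: 0.0613
grip_force: 55.1
```

```bash
python3 p.py 634.5,-46.2,165,8.6 634.5,-46.2,89,8.6; python3 - <<'E'
from h import *
# base corners refined from image l (scene) : check base unmoved vs e
for c in [(398,305),(264,319),(292,365)]:
    u,v=c
    A=cv2.imread("pics/e_scene.png",0);B=cv2.imread("pics/l_scene.png",0)
    t=A[v-10:v+11,u-10:u+11]; r=cv2.matchTemplate(B[v-30:v+31,u-30:u+31],t,cv2.TM_CCOEFF_NORMED); _,m,_,l=cv2.minMaxLoc(r); print(c,round(m,2),l[0]-20,l[1]-20)
b=cv2.imread("pics/l_scene.png")
p1=cv2.resize(b[285:385,250:410],(640,400),interpolation=cv2.INTER_CUBIC)
cv2.imwrite("pics/l_c.png",p1)
E
```

```text
t 49.8 pos [480.1  91.2 164.1] th 8.72 tilt [0.    0.001] w 61.3 gf 55.1 F [-0.6 -0.1 -2. ] j [-1.04  0.05  0.79  1.98 -0.04  1.13 -0.08]
634.5,-46.2,165,8.6 | turn 0.12 | shift [-159.   132.1   -0.9] | /12 [-13.25  11.01  -0.08] len 207
634.5,-46.2,89,8.6 | turn 0.0 | shift [ 0.  0. 76.] | /12 [0.   0.   6.33] len 76
(398, 305) 1.0 0 0
(264, 319) 0.89 0 0
(292, 365) 1.0 0 0
```

View pics/l_c.png

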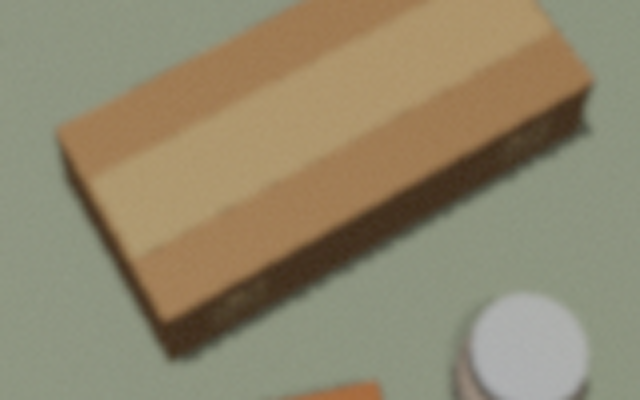

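```bash
python3 - <<'E'
from h import *
S=lambda u,v:(250+u*.25,285+v*.25)
Q=np.array([atz("l","scene",S(*c),.06)[:2] for c in [(58,132),(592,82),(165,322)]])-[.0055,0]
print(Q.round(4),(Q[0]+Q[1])/2); v=Q[1]-Q[2]; w=Q[2]-Q[0]
print(np.degrees(np.arctan2(-v[0],v[1])),np.linalg.norm(v),np.degrees(np.arctan2(w[1],w[0])),np.linalg.norm(w))
# from top (image a, e mean) after bias .0012
T=lambda u,v:(130+u*.375,130+v*.375)
P=np.array([atz("e","top",T(*c),.06)[:2] for c in [(421,107),(702,70),(719,198),(437,237)]])-[.0012,0]
print(P.mean(0),[np.degrees(np.arctan2(*(d*[1,-1]))) for d in (P[1]-P[0],P[2]-P[3])],[np.degrees(np.arctan2(d[1],d[0])) for d in (P[0]-P[3],P[1]-P[2])])
E
```

```text
[[ 0.5995 -0.1703]
 [ 0.669   0.0792]
 [ 0.7054 -0.1545]] [ 0.63422405 -0.04553501]
8.844112104741761 0.23660677362329033 8.47431269267758 0.1070489245062132
[ 0.63350225 -0.04627366] [np.float64(8.720948397992279), np.float64(9.060805911187334)] [np.float64(8.427826767110147), np.float64(8.005721583099003)]
```

>>> play_rows([
  [55, -13.25, 11, 0, 0, 0, 0],
  [55, -13.25, 11, 0, 0, 0, 0],
  [55, -13.25, 11, 0, 0, 0, 0],
  [55, -13.25, 11, 0, 0, 0, 0],
  [55, -13.25, 11, 0, 0, 0, 0],
  [55, -13.25, 11, 0, 0, 0, 0],
  [55, -13.25, 11, 0, 0, 0, 0],
  [55, -13.25, 11, 0, 0, 0, 0],
  [55, -13.25, 11, 0, 0, 0, 0],
  [55, -13.25, 11, 0, 0, 0, 0],
  [55, -13.25, 11, 0, 0, 0, 0],
  [55, -13.25, 11, 0, 0, 0, 0],
])

```text
time_s: 50.83
tool_pos: [0.6342, -0.047, 0.1619]
eef_rot: [-0.001, 0.652, 0.758, -0.001]
contact_force: [-0.3, 0.6, -2.6]
gripper_width: 0.0611
grip_force: 55.2
```

>>> play_rows([
  [55, 0, 0, 10, 0, 0, 0],
  [55, 0, 0, 15, 0, 0, 0],
  [55, 0, 0, 15, 0, 0, 0],
  [55, 0, 0, 10, 0, 0, 0],
  [55, 0, 0, 0, 0, 0, 0],
  [55, 0, 0, 0, 0, 0, 0],
])

```text
time_s: 51.33
tool_pos: [0.6336, -0.0462, 0.1129]
eef_rot: [-0.001, 0.652, 0.758, -0.001]
contact_force: [-0.1, -0.4, -2.1]
gripper_width: 0.0613
grip_force: 55.4
```

```bash
python3 p.py 634.5,-46,90,8.6
```

```text
t 51.3 pos [633.6 -46.2 112.9] th 8.61 tilt [-0.002 -0.   ] w 61.3 gf 55.4 F [-0.1 -0.4 -2.1] j [-0.6   0.5   0.8   1.68 -0.39  1.13  0.46]
634.5,-46,90,8.6 | turn 0.01 | shift [ 0.1  0.9 22.9] | /12 [0.01 0.08 1.91] len 23
```

>>> play_rows([
  [55, 0, 0, 8, 0, 0, 0],
  [55, 0, 0, 6, 0, 0, 0],
  [55, 0, 0, 4, 0, 0, 0],
  [55, 0, 0, 3, 0, 0, 0],
  [55, 0, 0, 2, 0, 0, 0],
  [55, 0, 0, 0, 0, 0, 0],
  [55, 0, 0, 0, 0, 0, 0],
])

```text
time_s: 51.92
tool_pos: [0.6344, -0.0464, 0.091]
eef_rot: [0.0, 0.652, 0.758, -0.0]
contact_force: [1.0, -0.2, -2.4]
gripper_width: 0.0613
grip_force: 55.4
```

```bash
python3 p.py 634.3,-46,88,8.6
```

```text
t 51.9 pos [634.4 -46.4  91. ] th 8.6 tilt [ 0. -0.] w 61.3 gf 55.4 F [ 1.  -0.2 -2.4] j [-0.59  0.52  0.78  1.7  -0.41  1.09  0.47]
634.3,-46,88,8.6 | turn 0.0 | shift [ 0.4 -0.1  3. ] | /12 [ 0.04 -0.    0.25] len 3
```

>>> play_rows([
  [55, 0, 0, 2, 0, 0, 0],
  [55, 0, 0, 0, 0, 0, 0],
  [55, 0, 0, 0, 0, 0, 0],
  [66, 0, 0, 0, 0, 0, 0],
  [75, 0, 0, 0, 0, 0, 0],
  [85, 0, 0, 0, 0, 0, 0],
  [85, 0, 0, 0, 0, 0, 0],
  [85, 0, 0, -10, 0, 0, 0],
  [85, 0, 0, -25, 0, 0, 0],
  [85, 0, 0, -25, 0, 0, 0],
  [85, 0, 0, -25, 0, 0, 0],
  [85, 0, 0, -25, 0, 0, 0],
])

```text
time_s: 52.92
tool_pos: [0.6343, -0.0466, 0.2009]
eef_rot: [0.0, 0.652, 0.758, 0.0]
contact_force: [0.5, -0.2, -0.3]
gripper_width: 0.0852
grip_force: 0.0
```

>>> play_rows([
  [85, 0, 0, -20, 0, 0, 1],
  [85, 0, 0, -10, 0, 0, 1],
  [85, 0, 0, 0, 0, 0, 0],
  [85, 0, 0, 0, 0, 0, 0],
])

```text
time_s: 53.25
tool_pos: [0.6344, -0.0462, 0.2287]
eef_rot: [0.0, 0.665, 0.747, 0.0]
contact_force: [-0.5, 0.3, -0.7]
gripper_width: 0.0856
grip_force: 0.0
```

```bash
python3 p.py 498.3,-45.5,230,6.6 498.3,-45.5,39,6.6
```

```text
t 53.2 pos [634.4 -46.2 228.7] th 6.62 tilt [0. 0.] w 85.6 gf 0.0 F [-0.5  0.3 -0.7] j [-0.64  0.4   0.86  1.55 -0.31  1.33  0.37]
498.3,-45.5,230,6.6 | turn 0.02 | shift [  16.4 -135.1   -1.3] | /12 [  1.36 -11.26  -0.11] len 136
498.3,-45.5,39,6.6 | turn 0.0 | shift [  0.   0. 191.] | /12 [ 0.    0.   15.92] len 191
```

>>> play_rows([
  [85, 1.4, -11.2, 0, 0, 0, 0],
  [85, 1.4, -11.2, 0, 0, 0, 0],
  [85, 1.4, -11.2, 0, 0, 0, 0],
  [85, 1.4, -11.2, 0, 0, 0, 0],
  [85, 1.4, -11.2, 0, 0, 0, 0],
  [85, 1.4, -11.2, 0, 0, 0, 0],
  [85, 1.4, -11.2, 0, 0, 0, 0],
  [85, 1.4, -11.2, 0, 0, 0, 0],
  [85, 1.4, -11.2, 0, 0, 0, 0],
  [85, 1.4, -11.2, 0, 0, 0, 0],
  [85, 1.4, -11.2, 0, 0, 0, 0],
  [85, 1.4, -11.2, 0, 0, 0, 0],
])

```text
time_s: 54.25
tool_pos: [0.4975, -0.0449, 0.2273]
eef_rot: [-0.001, 0.665, 0.747, -0.001]
contact_force: [-0.5, -0.1, 0.4]
gripper_width: 0.0851
grip_force: 0.0
```

>>> play_rows([
  [85, 0, 0, 15, 0, 0, 0],
  [85, 0, 0, 20, 0, 0, 0],
  [85, 0, 0, 20, 0, 0, 0],
  [85, 0, 0, 20, 0, 0, 0],
  [85, 0, 0, 20, 0, 0, 0],
  [85, 0, 0, 10, 0, 0, 0],
  [85, 0, 0, 0, 0, 0, 0],
  [85, 0, 0, 0, 0, 0, 0],
])

```text
time_s: 54.92
tool_pos: [0.4984, -0.0454, 0.1235]
eef_rot: [-0.0, 0.665, 0.747, -0.001]
contact_force: [0.6, -0.4, 0.4]
gripper_width: 0.0848
grip_force: 0.0
```

```bash
python3 p.py 498.3,-45.5,39,6.6
```

```text
t 54.9 pos [498.4 -45.4 123.5] th 6.59 tilt [-0.002 -0.001] w 84.8 gf 0.0 F [ 0.6 -0.4  0.4] j [-0.82  0.16  0.9   2.   -0.15  1.05  0.27]
498.3,-45.5,39,6.6 | turn -0.01 | shift [-0.1 -0.1 84.5] | /12 [-0.01 -0.01  7.04] len 84
```

>>> play_rows([
  [85, 0, 0, 12, 0, 0, 0],
  [85, 0, 0, 15, 0, 0, 0],
  [85, 0, 0, 15, 0, 0, 0],
  [85, 0, 0, 15, 0, 0, 0],
  [85, 0, 0, 12, 0, 0, 0],
  [85, 0, 0, 8, 0, 0, 0],
  [85, 0, 0, 5, 0, 0, 0],
  [85, 0, 0, 0, 0, 0, 0],
  [72, 0, 0, 0, 0, 0, 0],
  [60, 0, 0, 0, 0, 0, 0],
  [50, 0, 0, 0, 0, 0, 0],
  [45, 0, 0, 0, 0, 0, 0],
], squeeze=30)

```text
time_s: 55.92
tool_pos: [0.4996, -0.0451, 0.0427]
eef_rot: [0.0, 0.665, 0.747, 0.001]
contact_force: [-0.2, -0.2, 6.0]
gripper_width: 0.052
grip_force: 30.9
```

>>> play_rows([
  [45, 0, 0, 0, 0, 0, 0],
  [45, 0, 0, 0, 0, 0, 0],
  [45, 0, 0, 0, 0, 0, 0],
  [45, 0, 0, 0, 0, 0, 0],
  [45, 0, 0, 0, 0, 0, 0],
])

```text
time_s: 56.33
tool_pos: [0.4996, -0.0451, 0.0427]
eef_rot: [0.0, 0.665, 0.747, 0.001]
contact_force: [-1.1, 0.0, 6.5]
gripper_width: 0.0519
grip_force: 31.0
```

```bash
python3 p.py
```

```text
t 56.3 pos [499.6 -45.1  42.7] th 6.61 tilt [0.001 0.   ] w 51.9 gf 31.0 F [-1.1  0.   6.5] j [-0.73  0.31  0.84  2.06 -0.3   0.89  0.39]
```

>>> play_rows([
  [45, 0, 0, -5, 0, 0, 0],
  [45, 0, 0, -15, 0, 0, 0],
  [45, 0, 0, -20, 0, 0, 0],
  [45, 0, 0, -25, 0, 0, 0],
  [45, 0, 0, -25, 0, 0, 0],
  [45, 0, 0, -25, 0, 0, 0],
  [45, 0, 0, -25, 0, 0, 0],
  [45, 0, 0, -15, 0, 0, -1],
  [45, 0, 0, -10, 0, 0, -1],
  [45, 0, 0, 0, 0, 0, 0],
  [45, 0, 0, 0, 0, 0, 0],
])

```text
time_s: 57.25
tool_pos: [0.4988, -0.0449, 0.2066]
eef_rot: [-0.0, 0.652, 0.758, 0.0]
contact_force: [0.2, 0.3, 0.5]
gripper_width: 0.0518
grip_force: 31.4
```

```bash
python3 p.py 639.6,-81,200,8.6 639.6,-81,160,8.6
```

```text
t 57.2 pos [498.8 -44.9 206.6] th 8.61 tilt [0.    0.001] w 51.8 gf 31.4 F [0.2 0.3 0.5] j [-0.88  0.03  0.92  1.9  -0.03  1.22  0.2 ]
639.6,-81,200,8.6 | turn 0.01 | shift [-56.7 133.8   6.6] | /12 [-4.72 11.15  0.55] len 145
639.6,-81,160,8.6 | turn 0.0 | shift [ 0.  0. 40.] | /12 [0.   0.   3.33] len 40
```

>>> play_rows([
  [45, -4.7, 11.15, 0, 0, 0, 0],
  [45, -4.7, 11.15, 0, 0, 0, 0],
  [45, -4.7, 11.15, 0, 0, 0, 0],
  [45, -4.7, 11.15, 0, 0, 0, 0],
  [45, -4.7, 11.15, 0, 0, 0, 0],
  [45, -4.7, 11.15, 0, 0, 0, 0],
  [45, -4.7, 11.15, 0, 0, 0, 0],
  [45, -4.7, 11.15, 0, 0, 0, 0],
  [45, -4.7, 11.15, 0, 0, 0, 0],
  [45, -4.7, 11.15, 0, 0, 0, 0],
  [45, -4.7, 11.15, 0, 0, 0, 0],
  [45, -4.7, 11.15, 0, 0, 0, 0],
])

```text
time_s: 58.25
tool_pos: [0.6394, -0.0811, 0.2045]
eef_rot: [-0.001, 0.652, 0.758, -0.001]
contact_force: [-0.4, -0.0, -0.1]
gripper_width: 0.052
grip_force: 31.4
```

>>> play_rows([
  [45, 0, 0, 5, 0, 0, 0],
  [45, 0, 0, 10, 0, 0, 0],
  [45, 0, 0, 10, 0, 0, 0],
  [45, 0, 0, 5, 0, 0, 0],
  [45, 0, 0, 0, 0, 0, 0],
  [45, 0, 0, 0, 0, 0, 0],
])

```text
time_s: 58.75
tool_pos: [0.6391, -0.0806, 0.1764]
eef_rot: [-0.0, 0.652, 0.758, -0.0]
contact_force: [-0.5, -0.0, -0.7]
gripper_width: 0.0518
grip_force: 31.5
```

```bash
python3 p.py 639.6,-81,162,8.6
```

```text
t 58.8 pos [639.1 -80.6 176.4] th 8.61 tilt [-0.001  0.   ] w 51.8 gf 31.5 F [-0.5 -0.  -0.7] j [-0.59  0.47  0.87  1.59 -0.38  1.25  0.5 ]
639.6,-81,162,8.6 | turn 0.01 | shift [-0.5  0.4 14.4] | /12 [-0.04  0.04  1.2 ] len 14
```

>>> play_rows([
  [45, 0, 0, 5, 0, 0, 0],
  [45, 0, 0, 4, 0, 0, 0],
  [45, 0, 0, 3, 0, 0, 0],
  [45, 0, 0, 1, 0, 0, 0],
  [45, 0, 0, 0, 0, 0, 0],
  [45, 0, 0, 0, 0, 0, 0],
])

```text
time_s: 59.25
tool_pos: [0.6397, -0.0809, 0.164]
eef_rot: [0.0, 0.652, 0.758, 0.0]
contact_force: [0.2, -0.6, -1.0]
gripper_width: 0.0522
grip_force: 31.5
```

```bash
python3 p.py 639.6,-81,162,8.6
```

```text
t 59.2 pos [639.7 -80.9 164. ] th 8.6 tilt [ 0. -0.] w 52.2 gf 31.5 F [ 0.2 -0.6 -1. ] j [-0.58  0.48  0.86  1.61 -0.38  1.23  0.51]
639.6,-81,162,8.6 | turn 0.0 | shift [-0.1 -0.2  2. ] | /12 [-0.01 -0.01  0.17] len 2
```

Another 2 mm down, release, rise, and go to the second pack at (489.3, -219.7).

>>> play_rows([
  [45, 0, 0, 1, 0, 0, 0],
  [45, 0, 0, 1, 0, 0, 0],
  [45, 0, 0, 0, 0, 0, 0],
  [60, 0, 0, 0, 0, 0, 0],
  [72, 0, 0, 0, 0, 0, 0],
  [85, 0, 0, 0, 0, 0, 0],
  [85, 0, 0, 0, 0, 0, 0],
  [85, 0, 0, -10, 0, 0, 0],
  [85, 0, 0, -25, 0, 0, 0],
  [85, 0, 0, -25, 0, 0, 0],
  [85, 0, 0, -25, 0, 0, 0],
  [85, 0, 0, -10, 0, 0, 2.6],
])

```text
time_s: 60.25
tool_pos: [0.6407, -0.0816, 0.2613]
eef_rot: [0.002, 0.669, 0.743, 0.001]
contact_force: [0.6, -0.2, 0.6]
gripper_width: 0.0852
grip_force: 0.0
```

>>> play_rows([
  [85, 0, 0, 0, 0, 0, 0],
  [85, 0, 0, 0, 0, 0, 0],
])

```text
time_s: 60.42
tool_pos: [0.6399, -0.0809, 0.2575]
eef_rot: [0.0, 0.669, 0.743, 0.0]
contact_force: [-0.8, 0.4, -0.3]
gripper_width: 0.0852
grip_force: 0.0
```

```bash
python3 p.py 489.3,-219.8,255,6 489.3,-219.8,40,6
```

```text
t 60.4 pos [639.9 -80.9 257.5] th 6.05 tilt [0.001 0.   ] w 85.2 gf 0.0 F [-0.8  0.4 -0.3] j [-0.61  0.42  0.91  1.49 -0.34  1.4   0.42]
489.3,-219.8,255,6 | turn 0.05 | shift [-122.4 -164.3    2.5] | /12 [-10.2  -13.69   0.21] len 205
489.3,-219.8,40,6 | turn 0.0 | shift [  0.   0. 215.] | /12 [ 0.    0.   17.92] len 215
```

>>> play_rows([
  [85, -10.2, -13.7, 0, 0, 0, 0],
  [85, -10.2, -13.7, 0, 0, 0, 0],
  [85, -10.2, -13.7, 0, 0, 0, 0],
  [85, -10.2, -13.7, 0, 0, 0, 0],
  [85, -10.2, -13.7, 0, 0, 0, 0],
  [85, -10.2, -13.7, 0, 0, 0, 0],
  [85, -10.2, -13.7, 0, 0, 0, 0],
  [85, -10.2, -13.7, 0, 0, 0, 0],
  [85, -10.2, -13.7, 0, 0, 0, 0],
  [85, -10.2, -13.7, 0, 0, 0, 0],
  [85, -10.2, -13.7, 0, 0, 0, 0],
  [85, -10.2, -13.7, 0, 0, 0, 0],
])

```text
time_s: 61.42
tool_pos: [0.4878, -0.22, 0.2559]
eef_rot: [-0.001, 0.669, 0.744, -0.001]
contact_force: [0.3, -0.2, -0.5]
gripper_width: 0.0852
grip_force: 0.0
```

>>> play_rows([
  [85, 0, 0, 15, 0, 0, 0],
  [85, 0, 0, 25, 0, 0, 0],
  [85, 0, 0, 25, 0, 0, 0],
  [85, 0, 0, 25, 0, 0, 0],
  [85, 0, 0, 20, 0, 0, 0],
  [85, 0, 0, 15, 0, 0, 0],
  [85, 0, 0, 0, 0, 0, 0],
  [85, 0, 0, 0, 0, 0, 0],
])

```text
time_s: 62.08
tool_pos: [0.4881, -0.2199, 0.1314]
eef_rot: [-0.001, 0.669, 0.743, -0.001]
contact_force: [0.5, 0.1, 0.9]
gripper_width: 0.0849
grip_force: 0.0
```

```bash
python3 p.py 489.3,-219.8,40,6
```

```text
t 62.1 pos [ 488.1 -219.9  131.4] th 6.0 tilt [-0.002 -0.   ] w 84.9 gf 0.0 F [0.5 0.1 0.9] j [-0.51  0.28  0.99  1.91 -0.26  1.09  0.69]
489.3,-219.8,40,6 | turn 0.0 | shift [-0.   1.2 91.4] | /12 [-0.    0.1   7.61] len 91
```

>>> play_rows([
  [85, 0, 0, 12, 0, 0, 0],
  [85, 0, 0, 16, 0, 0, 0],
  [85, 0, 0, 16, 0, 0, 0],
  [85, 0, 0, 16, 0, 0, 0],
  [85, 0, 0, 15, 0, 0, 0],
  [85, 0, 0, 10, 0, 0, 0],
  [85, 0, 0, 5, 0, 0, 0],
  [85, 0, 0, 0, 0, 0, 0],
  [72, 0, 0, 0, 0, 0, 0],
  [60, 0, 0, 0, 0, 0, 0],
  [50, 0, 0, 0, 0, 0, 0],
  [45, 0, 0, 0, 0, 0, 0],
], squeeze=30)

```text
time_s: 63.08
tool_pos: [0.4897, -0.22, 0.0428]
eef_rot: [0.001, 0.669, 0.743, 0.0]
contact_force: [-0.2, -0.1, 5.9]
gripper_width: 0.0516
grip_force: 31.9
```

>>> play_rows([
  [45, 0, 0, 0, 0, 0, 0],
  [45, 0, 0, 0, 0, 0, 0],
  [45, 0, 0, 0, 0, 0, 0],
  [45, 0, 0, 0, 0, 0, 0],
  [45, 0, 0, 0, 0, 0, 0],
])

```text
time_s: 63.5
tool_pos: [0.4897, -0.22, 0.0428]
eef_rot: [0.001, 0.669, 0.743, 0.0]
contact_force: [-0.6, 0.8, 6.8]
gripper_width: 0.052
grip_force: 32.0
```

```bash
python3 p.py
```

```text
t 63.5 pos [ 489.7 -220.    42.8] th 6.01 tilt [ 0.001 -0.   ] w 52.0 gf 32.0 F [-0.6  0.8  6.8] j [-0.41  0.42  0.89  1.98 -0.41  0.93  0.8 ]
```

>>> play_rows([
  [45, 0, 0, -5, 0, 0, 0],
  [45, 0, 0, -15, 0, 0, 0],
  [45, 0, 0, -20, 0, 0, 0],
  [45, 0, 0, -25, 0, 0, 0],
  [45, 0, 0, -25, 0, 0, 0],
  [45, 0, 0, -25, 0, 0, 0],
  [45, 0, 0, -25, 0, 0, 0],
  [45, 0, 0, -15, 0, 0, -1.3],
  [45, 0, 0, -10, 0, 0, -1.3],
  [45, 0, 0, 0, 0, 0, 0],
  [45, 0, 0, 0, 0, 0, 0],
])

```text
time_s: 64.42
tool_pos: [0.4889, -0.2195, 0.2066]
eef_rot: [-0.0, 0.652, 0.758, 0.0]
contact_force: [0.4, -1.0, -2.0]
gripper_width: 0.0516
grip_force: 31.6
```

```bash
python3 p.py 510,-11.8,205,8.6 629.2,-11.8,205,8.6
```

```text
t 64.4 pos [ 488.9 -219.5  206.6] th 8.61 tilt [0.    0.001] w 51.6 gf 31.6 F [ 0.4 -1.  -2. ] j [-0.58  0.18  1.03  1.83 -0.16  1.23  0.65]
510,-11.8,205,8.6 | turn 0.01 | shift [202.2  51.9   1.6] | /12 [16.85  4.32  0.14] len 209
629.2,-11.8,205,8.6 | turn 0.0 | shift [-17.8 117.9  -0. ] | /12 [-1.49  9.82 -0.  ] len 119
```

>>> play_rows([
  [45, 16.9, 4.3, 0, 0, 0, 0],
  [45, 16.9, 4.3, 0, 0, 0, 0],
  [45, 16.9, 4.3, 0, 0, 0, 0],
  [45, 16.9, 4.3, 0, 0, 0, 0],
  [45, 16.9, 4.3, 0, 0, 0, 0],
  [45, 16.9, 4.3, 0, 0, 0, 0],
  [45, 16.9, 4.3, 0, 0, 0, 0],
  [45, 16.9, 4.3, 0, 0, 0, 0],
  [45, 16.9, 4.3, 0, 0, 0, 0],
  [45, 16.9, 4.3, 0, 0, 0, 0],
  [45, 16.9, 4.3, 0, 0, 0, 0],
  [45, 16.9, 4.3, 0, 0, 0, 0],
])

```text
time_s: 65.42
tool_pos: [0.5088, -0.0107, 0.2054]
eef_rot: [-0.001, 0.652, 0.758, -0.001]
contact_force: [1.0, 0.3, -1.2]
gripper_width: 0.0518
grip_force: 31.6
```

>>> play_rows([
  [45, -1.5, 9.8, 0, 0, 0, 0],
  [45, -1.5, 9.8, 0, 0, 0, 0],
  [45, -1.5, 9.8, 0, 0, 0, 0],
  [45, -1.5, 9.8, 0, 0, 0, 0],
  [45, -1.5, 9.8, 0, 0, 0, 0],
  [45, -1.5, 9.8, 0, 0, 0, 0],
  [45, -1.5, 9.8, 0, 0, 0, 0],
  [45, -1.5, 9.8, 0, 0, 0, 0],
  [45, -1.5, 9.8, 0, 0, 0, 0],
  [45, -1.5, 9.8, 0, 0, 0, 0],
  [45, -1.5, 9.8, 0, 0, 0, 0],
  [45, -1.5, 9.8, 0, 0, 0, 0],
])

```text
time_s: 66.42
tool_pos: [0.6287, -0.0118, 0.2053]
eef_rot: [-0.001, 0.652, 0.758, -0.001]
contact_force: [-0.4, 0.4, -0.8]
gripper_width: 0.0517
grip_force: 31.6
```

>>> play_rows([
  [45, 0, 0, 5, 0, 0, 0],
  [45, 0, 0, 10, 0, 0, 0],
  [45, 0, 0, 10, 0, 0, 0],
  [45, 0, 0, 5, 0, 0, 0],
  [45, 0, 0, 0, 0, 0, 0],
  [45, 0, 0, 0, 0, 0, 0],
])

```text
time_s: 66.92
tool_pos: [0.6281, -0.0117, 0.1764]
eef_rot: [-0.0, 0.652, 0.758, -0.0]
contact_force: [0.2, -0.8, -0.8]
gripper_width: 0.0518
grip_force: 31.7
```

```bash
python3 p.py 629.2,-11.8,162,8.6
```

```text
t 66.9 pos [628.1 -11.7 176.4] th 8.6 tilt [-0.001  0.   ] w 51.8 gf 31.7 F [ 0.2 -0.8 -0.8] j [-0.69  0.42  0.84  1.63 -0.33  1.23  0.36]
629.2,-11.8,162,8.6 | turn 0.0 | shift [-0.3  1.1 14.4] | /12 [-0.02  0.09  1.2 ] len 14
```

>>> play_rows([
  [45, 0, 0.5, 5, 0, 0, 0],
  [45, 0, 0, 4, 0, 0, 0],
  [45, 0, 0, 3, 0, 0, 0],
  [45, 0, 0, 2, 0, 0, 0],
  [45, 0, 0, 1, 0, 0, 0],
  [45, 0, 0, 0, 0, 0, 0],
  [45, 0, 0, 0, 0, 0, 0],
  [60, 0, 0, 0, 0, 0, 0],
  [72, 0, 0, 0, 0, 0, 0],
  [85, 0, 0, 0, 0, 0, 0],
  [85, 0, 0, 0, 0, 0, 0],
  [85, 0, 0, 0, 0, 0, 0],
])

```text
time_s: 67.92
tool_pos: [0.6291, -0.0117, 0.1618]
eef_rot: [0.0, 0.652, 0.758, -0.0]
contact_force: [1.1, 0.5, 0.5]
gripper_width: 0.0851
grip_force: 0.0
```

>>> play_rows([
  [85, 0, 0, -10, 0, 0, 0],
  [85, 0, 0, -25, 0, 0, 0],
  [85, 0, 0, -25, 0, 0, 0],
  [85, 0, 0, -25, 0, 0, 5.5],
  [85, 0, 0, -10, 0, 0, 5.5],
  [85, 0, 0, 0, 0, 0, 5.5],
  [85, 0, 0, 0, 0, 0, 5.5],
  [85, 0, 0, 0, 0, 0, 5.5],
  [85, 0, 0, 0, 0, 0, 5.5],
  [85, 0, 0, 0, 0, 0, 5.5],
  [85, 0, 0, 0, 0, 0, 5.5],
  [85, 0, 0, 0, 0, 0, 5.5],
])

```text
time_s: 68.92
tool_pos: [0.6292, -0.0117, 0.2577]
eef_rot: [0.0, 0.911, 0.413, 0.0]
contact_force: [-0.4, 0.1, 0.6]
gripper_width: 0.0849
grip_force: 0.0
```

>>> play_rows([
  [85, 0, 0, 0, 0, 0, 5.5],
  [85, 0, 0, 0, 0, 0, 5.5],
  [85, 0, 0, 0, 0, 0, 5.5],
  [85, 0, 0, 0, 0, 0, 5.5],
  [85, 0, 0, 0, 0, 0, 5.5],
  [85, 0, 0, 0, 0, 0, 5.5],
  [85, 0, 0, 0, 0, 0, 5.5],
  [85, 0, 0, 0, 0, 0, 5.5],
  [85, 0, 0, 0, 0, 0, 5.5],
  [85, 0, 0, 0, 0, 0, 5.5],
  [85, 0, 0, 0, 0, 0, 0],
])

```text
time_s: 69.83
tool_pos: [0.6292, -0.0114, 0.2574]
eef_rot: [0.0, 0.999, -0.053, 0.0]
contact_force: [0.2, 0.4, -0.6]
gripper_width: 0.0853
grip_force: 0.0
```

```bash
python3 - <<'E'
from h import *
o=snap("m")
s=cv2.resize(o["scene"]["frame"][255:355,105:210][:,:,::-1],(420,400),interpolation=cv2.INTER_CUBIC)
t=cv2.resize(o["top"]["frame"][220:300,440:520][:,:,::-1],(400,400),interpolation=cv2.INTER_CUBIC)
cv2.imwrite("pics/m_c.png",np.hstack([s,t])[:,:800])
# tray & canister check against l
for c in [(516,233),(445,264)]:
    u,v=c
    A=cv2.imread("pics/f_scene.png",0);B=cv2.imread("pics/m_scene.png",0)
    t=A[v-12:v+13,u-12:u+13]; r=cv2.matchTemplate(B[v-40:v+41,u-40:u+41],t,cv2.TM_CCOEFF_NORMED); _,m,_,l=cv2.minMaxLoc(r); print(c,round(m,2),l[0]-28,l[1]-28)
E
python3 p.py 481.5,-357,250,-126
```

```text
(516, 233) 1.0 0 0
(445, 264) 1.0 0 0
t 69.9 pos [629.2 -11.7 257.3] th -95.71 tilt [ 0. -0.] w 84.8 gf 0.0 F [ 0.4 -0.   0.4] j [-0.92  0.55  1.27  1.53 -0.53  1.45 -1.3 ]
481.5,-357,250,-126 | turn 30.29 | shift [ 83.5 366.2   7.3] | /12 [ 6.96 30.52  0.61] len 376
```

View pics/m_c.png

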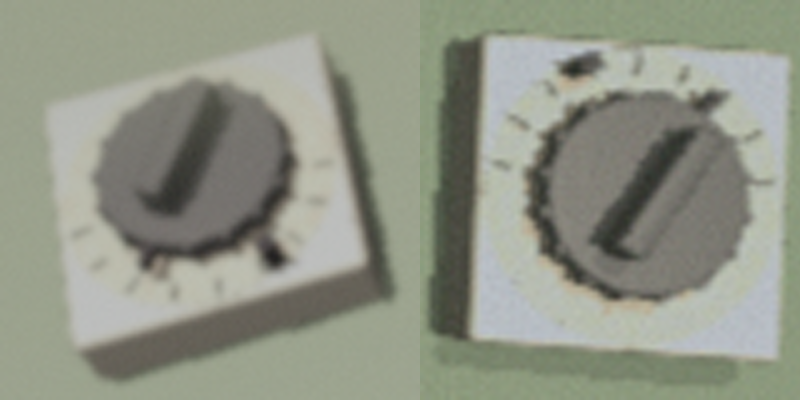

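In the top half of the picture the box corners are (482,35), (790,57), (778,358) and (472,340). The wheel face is centred near (650,193), the ridge top runs (640,248)-(712,140), the pointer is at (714,98) and the tab is at (583,65). The tray is also still unmoved.

```bash
python3 - <<'E'
from h import *
S=lambda u,v:(105+u*.25,255+v*.25)
T=lambda u,v:(440+(u-420)*.2,220+v*.2)
bt=np.array([.0012,0]);bs=np.array([.005,0])
A=lambda n,p,z:atz("m",n,(T if n=="top" else S)(*p),z)[:2]-(bt if n=="top" else bs)
C=np.array([A("top",p,.045) for p in [(482,35),(790,57),(778,358),(472,340)]]); print("box top",C.mean(0),C.round(4).tolist())
d=C[0]-C[3]+C[1]-C[2]; print("box x ang",np.degrees(np.arctan2(d[1],d[0])),np.linalg.norm(d)/2)
C=np.array([A("scene",p,.045) for p in [(45,103),(318,35),(368,268),(80,348)]]); print("box scene",C.mean(0))
print("wheel face",A("top",(650,193),.067),A("scene",(197,165),.067))
c=np.array([.4805,-.3585])
for n,a,b in [("top",(640,248),(712,140)),("scene",(165,203),(207,88))]:
    p,q=A(n,a,.095),A(n,b,.095); 
    if n=="scene": p,q=q,p
    print(n,"ridge",p,q,(p+q)/2,np.degrees(np.arctan2(*(q-p)[::-1])))
for n,p in [("top",(583,65)),("scene",(272,252))]:
    for z in (.045,.057,.069):
        v=A(n,p,z)-c; print(n,"tab",z,v.round(4),np.linalg.norm(v).round(4),np.degrees(np.arctan2(v[1],v[0])).round(1))
for n,p in [("top",(712,98)),("scene",(153,262))]:
    v=A(n,p,.058)-c; print(n,"ptr",v.round(4),np.linalg.norm(v).round(4),np.degrees(np.arctan2(v[1],v[0])).round(1))
p,e=tri("m",S(272,252),T(583,65)); print(p,e)
E
```

```text
box top [ 0.47904538 -0.35989748] [[0.5506, -0.2934], [0.5434, -0.4319], [0.4085, -0.4253], [0.4137, -0.289]]
box x ang -2.322640229808402 0.13607060625858744
box scene [ 0.47966466 -0.35694385]
wheel face [ 0.48011265 -0.36095288] [ 0.48193623 -0.35471992]
top ridge [ 0.45560244 -0.34676963] [ 0.50225673 -0.37768382] [ 0.47892958 -0.36222673] -33.52936026631988
scene ridge [ 0.45970068 -0.33810056] [ 0.51353098 -0.36775376] [ 0.48661583 -0.35292716] -28.84880578167965
top tab 0.045 [0.0575 0.0197] 0.0607 18.9
top tab 0.057 [0.0563 0.0235] 0.0611 22.7
top tab 0.069 [0.0552 0.0274] 0.0616 26.4
scene tab 0.045 [0.048 0.025] 0.0541 27.5
scene tab 0.057 [0.0545 0.0265] 0.0606 25.9
scene tab 0.069 [0.0611 0.028 ] 0.0672 24.6
top ptr [ 0.0427 -0.0333] 0.0541 -38.0
scene ptr [ 0.0397 -0.0267] 0.0478 -33.9
[ 0.53858139 -0.33375823  0.05563617] 0.0032712177529441383
```

```bash
python3 p.py 479.7,-358.5,200,-95.71 479.7,-358.5,200,-124
```

```text
t 69.9 pos [629.2 -11.7 257.3] th -95.71 tilt [ 0. -0.] w 84.8 gf 0.0 F [ 0.4 -0.   0.4] j [-0.92  0.55  1.27  1.53 -0.53  1.45 -1.3 ]
479.7,-358.5,200,-95.71 | turn 0.0 | shift [-114.2  360.    57.3] | /12 [-9.52 30.    4.77] len 382
479.7,-358.5,200,-124 | turn 28.29 | shift [ 0. -0. -0.] | /12 [ 0. -0. -0.] len 0
```

>>> play_rows([
  [60, -4.76, 15, 0, 0, 0, 0],
  [60, -4.76, 15, 0, 0, 0, 0],
  [60, -4.76, 15, 0, 0, 0, 0],
  [60, -4.76, 15, 0, 0, 0, 0],
  [60, -4.76, 15, 0, 0, 0, 0],
  [60, -4.76, 15, 0, 0, 0, 0],
  [60, -4.76, 15, 0, 0, 0, 0],
  [60, -4.76, 15, 0, 0, 0, 0],
  [60, -4.76, 15, 0, 0, 0, 0],
  [60, -4.76, 15, 0, 0, 0, 0],
  [60, -4.76, 15, 0, 0, 0, 0],
  [60, -4.76, 15, 0, 0, 0, 0],
])

```text
time_s: 70.93
tool_pos: [0.5532, -0.1863, 0.2569]
eef_rot: [0.0, 0.999, -0.051, -0.0]
contact_force: [1.4, 0.6, 0.3]
gripper_width: 0.0596
grip_force: 0.0
```

>>> play_rows([
  [40, -4.76, 15, 4, 0, 0, 0],
  [40, -4.76, 15, 4, 0, 0, 0],
  [40, -4.76, 15, 4, 0, 0, 0],
  [40, -4.76, 15, 4, 0, 0, 0],
  [40, -4.76, 15, 4, 0, 0, 0],
  [40, -4.76, 15, 4, 0, 0, 0],
  [40, -4.76, 15, 4, 0, 0, 0],
  [40, -4.76, 15, 4, 0, 0, 0],
  [40, -4.76, 15, 4, 0, 0, 0],
  [40, -4.76, 15, 4, 0, 0, 0],
  [40, -4.76, 15, 4, 0, 0, 0],
  [40, -4.76, 15, 4, 0, 0, 0],
])

```text
time_s: 71.93
tool_pos: [0.4776, -0.3594, 0.2087]
eef_rot: [0.0, 0.999, -0.051, -0.0]
contact_force: [-0.1, -0.2, -0.4]
gripper_width: 0.0401
grip_force: 0.0
```

>>> play_rows([
  [40, 0, 0, 0, 0, 0, 4.7],
  [40, 0, 0, 0, 0, 0, 4.7],
  [40, 0, 0, 0, 0, 0, 4.7],
  [40, 0, 0, 0, 0, 0, 4.7],
  [40, 0, 0, 0, 0, 0, 4.7],
  [40, 0, 0, 0, 0, 0, 4.7],
  [40, 0, 0, 0, 0, 0, 0],
  [40, 0, 0, 0, 0, 0, 0],
])

```text
time_s: 72.6
tool_pos: [0.4781, -0.3585, 0.2088]
eef_rot: [0.0, 0.956, -0.292, -0.0]
contact_force: [0.2, -0.1, 0.1]
gripper_width: 0.0402
grip_force: 0.0
```

```bash
python3 p.py 479.7,-358.5,79,-124
```

```text
t 72.6 pos [ 478.1 -358.5  208.8] th -123.97 tilt [-0.001 -0.   ] w 40.2 gf 0.0 F [ 0.2 -0.1  0.1] j [-0.38  0.54  1.31  1.68 -0.53  1.34 -1.14]
479.7,-358.5,79,-124 | turn 0.03 | shift [  1.3  -0.9 129.8] | /12 [ 0.11 -0.08 10.82] len 130
```

>>> play_rows([
  [40, 0.7, -0.5, 10, 0, 0, 0],
  [40, 0.6, -0.4, 15, 0, 0, 0],
  [40, 0, 0, 15, 0, 0, 0],
  [40, 0, 0, 15, 0, 0, 0],
  [40, 0, 0, 15, 0, 0, 0],
  [40, 0, 0, 15, 0, 0, 0],
  [40, 0, 0, 10, 0, 0, 0],
  [40, 0, 0, 0, 0, 0, 0],
  [40, 0, 0, 0, 0, 0, 0],
])

```text
time_s: 73.35
tool_pos: [0.4798, -0.3581, 0.1135]
eef_rot: [0.0, 0.956, -0.293, -0.0]
contact_force: [0.5, 0.1, -0.2]
gripper_width: 0.0401
grip_force: 0.0
```

```bash
python3 p.py 479.7,-358.5,79,-124
```

```text
t 73.3 pos [ 479.8 -358.1  113.5] th -124.11 tilt [-0.001  0.   ] w 40.1 gf 0.0 F [ 0.5  0.1 -0.2] j [-0.32  0.62  1.21  1.78 -0.62  1.19 -1.09]
479.7,-358.5,79,-124 | turn -0.11 | shift [ 0.1  0.4 34.5] | /12 [0.01 0.03 2.87] len 34
```

>>> play_rows([
  [40, 0, 0, 8, 0, 0, 0],
  [40, 0, 0, 8, 0, 0, 0],
  [40, 0, 0, 8, 0, 0, 0],
  [40, 0, 0, 6, 0, 0, 0],
  [40, 0, 0, 4, 0, 0, 0],
  [40, 0, 0, 0, 0, 0, 0],
  [40, 0, 0, 0, 0, 0, 0],
], squeeze=20)

```text
time_s: 73.93
tool_pos: [0.48, -0.3581, 0.0798]
eef_rot: [0.0, 0.956, -0.293, -0.0]
contact_force: [-0.4, -0.5, 0.7]
gripper_width: 0.0399
grip_force: 0.0
```

```bash
python3 p.py 479.7,-358.5,79,-124
```

```text
t 73.9 pos [ 480.  -358.1   79.8] th -124.1 tilt [-0. -0.] w 39.9 gf 0.0 F [-0.4 -0.5  0.7] j [-0.29  0.65  1.16  1.81 -0.66  1.14 -1.06]
479.7,-358.5,79,-124 | turn -0.1 | shift [-0.   0.5  0.8] | /12 [-0.    0.04  0.07] len 1
```

>>> play_rows([
  [30, 0, 0, 0, 0, 0, 0],
  [25, 0, 0, 0, 0, 0, 0],
  [20, 0, 0, 0, 0, 0, 0],
  [15, 0, 0, 0, 0, 0, 0],
  [10, 0, 0, 0, 0, 0, 0],
  [8, 0, 0, 0, 0, 0, 0],
  [8, 0, 0, 0, 0, 0, 0],
  [8, 0, 0, 0, 0, 0, 0],
])

```text
time_s: 74.6
tool_pos: [0.4798, -0.3588, 0.0803]
eef_rot: [0.001, 0.956, -0.293, 0.0]
contact_force: [-3.4, -4.0, 4.2]
gripper_width: 0.0136
grip_force: 22.7
```

```bash
python3 p.py 479.7,-358.5,79,-124; python3 -c "
from h import *
print(env.read_state()['torque'])"
```

```text
t 74.6 pos [ 479.8 -358.8   80.3] th -124.13 tilt [ 0.    -0.001] w 13.6 gf 22.7 F [-3.4 -4.   4.2] j [-0.29  0.65  1.16  1.81 -0.66  1.13 -1.06]
479.7,-358.5,79,-124 | turn -0.13 | shift [-0.3 -0.2  1.3] | /12 [-0.02 -0.02  0.11] len 1
[-0.82300658  0.58496033 -0.00237544]
```

>>> play_rows([
  [8, 0, 0, 0, 0, 0, -2.8],
  [8, 0, 0, 0, 0, 0, -2.8],
  [8, 0, 0, 0, 0, 0, -2.8],
  [8, 0, 0, 0, 0, 0, -2.8],
  [8, 0, 0, 0, 0, 0, -2.8],
  [8, 0, 0, 0, 0, 0, -2.8],
  [8, 0, 0, 0, 0, 0, -2.8],
  [8, 0, 0, 0, 0, 0, -2.8],
  [8, 0, 0, 0, 0, 0, -2.8],
  [8, 0, 0, 0, 0, 0, -2.8],
  [8, 0, 0, 0, 0, 0, -2.8],
  [8, 0, 0, 0, 0, 0, -2.8],
])

```text
time_s: 75.6
tool_pos: [0.4796, -0.3594, 0.0803]
eef_rot: [0.001, 1.0, -0.004, 0.0]
contact_force: [-3.5, -6.5, 1.8]
gripper_width: 0.0135
grip_force: 22.5
```

>>> play_rows([
  [8, 0, 0, 0, 0, 0, -2.8],
  [8, 0, 0, 0, 0, 0, -2.8],
  [8, 0, 0, 0, 0, 0, -2.8],
  [8, 0, 0, 0, 0, 0, -2.8],
  [8, 0, 0, 0, 0, 0, -2.8],
  [8, 0, 0, 0, 0, 0, -2.8],
  [8, 0, 0, 0, 0, 0, -2.8],
  [8, 0, 0, 0, 0, 0, -2.8],
  [8, 0, 0, 0, 0, 0, -1.7],
  [8, 0, 0, 0, 0, 0, 0],
  [8, 0, 0, 0, 0, 0, 0],
  [8, 0, 0, 0, 0, 0, 0],
])

```text
time_s: 76.6
tool_pos: [0.4796, -0.3598, 0.0803]
eef_rot: [0.001, 0.979, 0.204, -0.0]
contact_force: [-1.4, -9.0, 0.7]
gripper_width: 0.0133
grip_force: 22.2
```

```bash
python3 p.py; python3 -c "
from h import *
print(env.read_state()['torque'])"
```

```text
t 76.6 pos [ 479.6 -359.8   80.3] th -66.47 tilt [ 0.    -0.003] w 13.3 gf 22.2 F [-1.4 -9.   0.7] j [-0.16  0.52  0.94  1.8  -0.47  1.06 -0.21]
[-1.67060672  0.44247145 -0.00909019]
```

>>> play_rows([
  [20, 0, 0, 0, 0, 0, 0],
  [30, 0, 0, 0, 0, 0, 0],
  [40, 0, 0, 0, 0, 0, 0],
  [40, 0, 0, 0, 0, 0, 0],
  [40, 0, 0, -10, 0, 0, 0],
  [40, 0, 0, -20, 0, 0, 0],
  [40, 0, 0, -25, 0, 0, 0],
  [40, 0, 0, -25, 0, 0, 0],
  [40, 0, 0, -25, 0, 0, 0],
  [40, 0, 0, -25, 0, 0, 0],
  [40, 0, 0, -20, 0, 0, 0],
  [40, 0, 0, 0, 0, 0, 0],
])

```text
time_s: 77.6
tool_pos: [0.4812, -0.3594, 0.2347]
eef_rot: [0.002, 0.979, 0.204, 0.002]
contact_force: [-0.4, -1.6, -0.5]
gripper_width: 0.0401
grip_force: 0.0
```

>>> play_rows([
  [40, 10, -25, 0, 0, 0, 0],
  [40, 10, -25, 0, 0, 0, 0],
  [40, 10, -25, 0, 0, 0, 0],
  [40, 10, -25, 0, 0, 0, 0],
  [40, 10, -25, 0, 0, 0, 0],
  [40, 10, -25, 0, 0, 0, 0],
  [40, 10, -25, 0, 0, 0, 0],
  [40, 10, -25, 0, 0, 0, 0],
  [40, 10, -25, 0, 0, 0, 0],
  [40, 10, -25, 0, 0, 0, 0],
  [40, 10, -25, 0, 0, 0, 0],
  [40, 0, 0, 0, 0, 0, 0],
])

```text
time_s: 78.6
tool_pos: [0.4705, -0.0566, 0.2299]
eef_rot: [-0.001, 0.978, 0.208, 0.0]
contact_force: [0.5, 0.5, 0.1]
gripper_width: 0.0403
grip_force: 0.0
```

```bash
python3 p.py; python3 - <<'E'
from h import *
o=snap("n")
s=cv2.resize(o["scene"]["frame"][265:345,115:205][:,:,::-1],(450,400),interpolation=cv2.INTER_CUBIC)
t=cv2.resize(o["top"]["frame"][222:292,448:518][:,:,::-1],(350,350),interpolation=cv2.INTER_CUBIC)
t=cv2.copyMakeBorder(t,0,50,0,0,cv2.BORDER_CONSTANT)
w=np.hstack([s,t])
x=cv2.resize(o["scene"]["frame"][130:390,220:560][:,:,::-1],(262,200),interpolation=cv2.INTER_AREA)
y=cv2.resize(o["top"]["frame"][130:330,120:420][:,:,::-1],(300,200),interpolation=cv2.INTER_AREA)
z=np.zeros((200,800,3),np.uint8); z[:,:262]=x; z[:,270:570]=y
cv2.imwrite("pics/n_c.png",np.vstack([w,z]))
E
```

```text
t 78.6 pos [470.5 -56.6 229.9] th -66.03 tilt [-0.     0.002] w 40.3 gf 0.0 F [0.5 0.5 0.1] j [-0.9  -0.09  0.9   1.92  0.08  1.28 -1.18]
```

View pics/n_c.png

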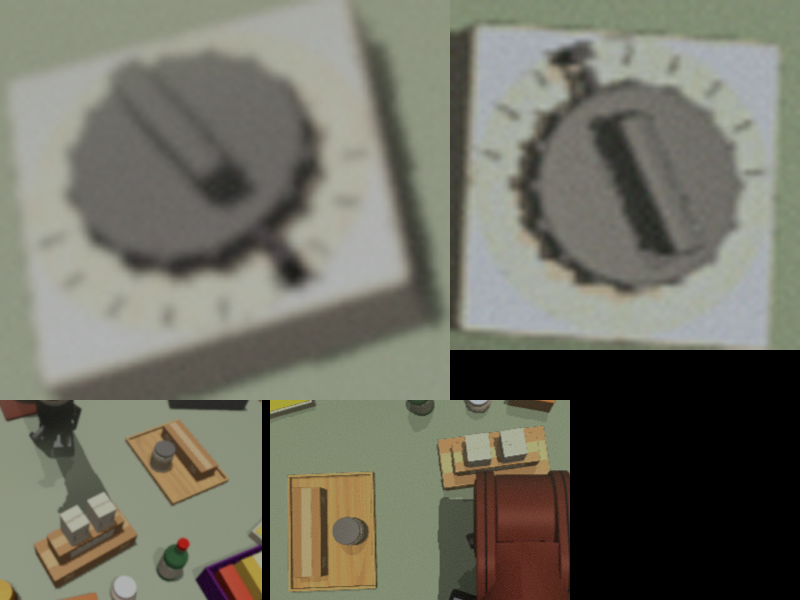

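The pointer now sits right next to the tab in both views: top pointer (585,85), tab (572,57); scene pointer (276,245), tab (292,268). The stack and tray look right. I'll use the scale ticks to fit the axis and check the angle precisely.

```bash
python3 - <<'E'
from h import *
from scipy.optimize import least_squares
S=lambda u,v:(115+u*.2,265+v*.2)
T=lambda u,v:(448+(u-450)*.2,222+v*.2)
tk={"top":[(490,155),(507,112),(541,75),(628,52),(674,62),(712,88),(745,125),(755,172)],"scene":[(355,155),(348,203),(318,248),(225,305),(168,317),(115,307),(73,282),(50,242)]}
pt={"top":((584,86),(572,57)),"scene":((276,245),(292,270))}
F=dict(top=T,scene=S)
for n in tk:
    A=lambda p,z:atz("n",n,F[n](*p),z)[:2]
    P=np.array([A(p,.045) for p in tk[n]])
    r=least_squares(lambda q:np.hypot(*(P-q[:2]).T)-q[2],[.48,-.36,.055]).x
    a=lambda v:np.degrees(np.arctan2(v[1],v[0]))
    print(n,"axis",r.round(4),"ticks",[round(a(p-r[:2]),1) for p in P])
    for nm,p,zs in (("ptr",pt[n][0],(.055,.058,.062)),("tab",pt[n][1],(.053,.057,.061,.069))):
        for z in zs:
            v=A(p,z)-r[:2]; print("  ",nm,z,round(a(v),1),np.hypot(*v).round(4))
for nm,i in(("ptr",0),("tab",1)):
    p,e=tri("n",S(*pt["scene"][i]),T(*pt["top"][i])); print(nm,p.round(4),e.round(4))
for n in F:
  g=cv2.imread(f"pics/n_{n}.png",0); u,v=F[n](*pt[n][1]); u,v=int(u),int(v); print(g[v-6:v+9,u-8:u+9])
E
```

```text
top axis [ 0.4809 -0.3607  0.0606] ticks [np.float64(78.2), np.float64(58.3), np.float64(36.6), np.float64(-2.7), np.float64(-22.8), np.float64(-42.3), np.float64(-62.9), np.float64(-83.2)]
   ptr 0.055 25.0 0.048
   ptr 0.058 26.2 0.0482
   ptr 0.062 27.7 0.0485
   tab 0.053 23.8 0.0618
   tab 0.057 25.0 0.062
   tab 0.061 26.2 0.0622
   tab 0.069 28.6 0.0628
scene axis [ 0.4814 -0.3581  0.0607] ticks [np.float64(76.3), np.float64(56.4), np.float64(36.5), np.float64(-1.9), np.float64(-22.1), np.float64(-42.2), np.float64(-61.9), np.float64(-81.8)]
   ptr 0.055 25.5 0.0525
   ptr 0.058 25.1 0.0541
   ptr 0.062 24.6 0.0564
   tab 0.053 23.7 0.0642
   tab 0.057 23.4 0.0664
   tab 0.061 23.0 0.0686
   tab 0.069 22.4 0.073
ptr [ 0.5255 -0.3387  0.0515] 0.0058
tab [ 0.5382 -0.3344  0.051 ] 0.004
[[153 143 138 131 125 123 121 113 119 118 123 120 127 133 136 133 136]
 [165 165 165 162 159 158 157 156 155 159 157 158 154 153 155 146 141]
 [171 169 167 170 171 171 173 170 170 171 171 169 171 168 160 146 141]
 [175 171 171 172 172 170 169 168 153 123 117 122 148 173 167 162 160]
 [171 168 171 
[... 1133 characters left out ...]
165 151 126  85  52  35  31  45  78 114 143 159 167 170 174]
 [170 171 169 159 133  97  59  38  30  31  56  91 123 145 161 169 173]
 [173 173 170 159 138 108  82  53  35  46  66  96 121 141 157 170 175]
 [173 173 171 164 147 124 102  78  61  71  93 123 144 155 164 172 174]
 [174 174 173 169 157 140 124 111 107 114 128 149 163 170 173 174 175]
 [172 174 173 172 164 157 150 146 148 149 155 164 170 173 174 172 173]
 [172 173 173 172 168 165 165 168 169 169 168 172 171 171 170 167 161]
 [173 173 172 171 168 168 171 172 172 172 169 168 164 160 155 149 141]
 [172 173 173 170 169 169 171 169 167 163 158 153 146 137 129 120 112]
 [169 172 171 170 167 164 160 155 147 142 134 125 117 110 104  99  92]]
```

The pointer is at about 23.5–25.5° and the tab at about 24°, so they agree within my measuring error of about 1.5°. In the thumbnails the carton lies flat in the tray with the canister upright beside it, and both packs stand on the cover. The gripper is open and clear of everything, so I'm handing in.

```bash
python3 -c "
from workcell import env
print(env.sign_off())"
```

```text
the job is handed in; nothing more can be done
None
```

I completed every step in the order asked and handed the job in at about 79 s. The pointer lines up with the ready tab to within about 1.5°, my measuring error, and the hand-in gave no verdict.

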